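Hang the splash guard on its rail and hold its hinge lined up for the pin

TASK

Put the clear splash guard back on the sample-prep rail: hang it by its two hooks, slide it along the rail to the jamb block until its hinge knuckle sits between the block's two knuckles and the pin holes line up. The sprung buffer on the rail pushes it back off, so finish while still holding the guard by its handle, steady and with the holes in line, ready for a colleague to drop the hinge pin in. Leave the pin and everything else on the bench where they are.

Things in the scene. Friction and masses are not known exactly. Their poses are not given: they have to be found in the camera images.
- splash_guard: Loose clear plastic guard, 0.4 kg, standing on the bench. Origin: underside of the back panel's middle; x to the back, y to its left, z up. Panel 5 thick, 130 wide, 132 high; a wing 48 long, 115 high goes forward (-x) at each side. Handle on top, two hooks at the back, on the right wing (-y) a steel hinge leaf (face at y -67) with ONE upright knuckle.
- guard_handle (a point): Middle of the steel bow handle's bar, at (0, 0, 168) mm in the guard's frame. The bar runs along y, 12 thick in x, 14 high, 56 clear between its two legs; nothing beside it down to z 132. Pinch it across x from above. Axes as the guard's.
- guard_bore (a point): Centre of the guard's hinge knuckle, on its pin hole's axis (z), at (-20, -76.5, 60) mm in the guard's frame. Knuckle 16 outside, hole 9, 20 high. Axes as the guard's.
- hook_left (a point): Middle of the left hook's roof (underside), at (10.5, 56, 128) mm in the guard's frame. Hook 20 wide, open downwards; its slot lies between the panel's back (x 2.5) and a lip (x 18.5) that reaches down to z 98, bent outwards at its end. Seated, this point is 6 straight above the rail's axis, with 2 play either way in x.
- hook_right (a point): The same point of the right hook, at (10.5, -56, 128) mm in the guard's frame.
- rail_frame: Fixed frame: two rod stands at y -145 and 145 (feet 90 x 60 x 10) joined by a level rod, the rail. Origin on the bench under the rail's middle; x to the back, y along the rail to the left, z up. On the right stand the aluminium jamb block (x -46 to 14, y -160 to -131.5, z 48 to 168) with a hinge leaf on its left side (face at y -129.5). The left stand's clamp begins at y 134. Top at 176.
- rail_mid (a point): On the axis of the rail (rod 12 across), 152 above the bench, midway between the stands; y along the rail, away from the jamb block. The guard goes on from the robot's side (-x): panel in front of the rail, the hooks' lips over it and down behind it. Hung, the guard's underside is 30 above the bench and its panel's middle 10.5 in front of the rail's axis.
- jamb_bore (a point): Mid-gap between the jamb block's two knuckles, on their pin holes' axis (z), at (-30.5, -120, 90) mm in the frame's frame. Knuckles 16 outside, hole 9, 20 high; gap 25 high. The hung guard's knuckle has the right height (2.5 play up and down) and comes in along the rail from the left, not from above; it meets the leaf 1.5 after the holes line up.
- buffer (a joint): Sprung sleeve on the rail at the jamb block, 22 across, pressed by the right hook's side. 0 = out (face at y -99.5 mm in the frame's frame), grows towards the block; about 0.010 m when the holes line up (about 4 N; 280 N/m). It pushes a guard that is let go back off.
- hinge_pin: Loose steel hinge pin, 6 across, 75 long with a T handle, lying on the bench for the colleague; not to be touched. Origin at its T end.
- vial_rack: Blue vial rack, 54 x 150 x 35, a bystander; origin at the middle of its underside.
- bottle_100: Small screw-cap bottle, 57 across, 101 high, a bystander; origin at the middle of its underside.
- tweezers: Steel tweezers, 120 long, lying on the bench, a bystander; origin at the middle of its underside.
- beaker_50: Small glass beaker, 46 across, 59 high, a bystander; origin at the middle of its underside.

How it is judged:
By the outcome, as a careful person would: the job done as asked, in the order asked, and still so for the second after the job is handed in, while the arm keeps its last pose, push and grip.
It also fails if it takes over 46 s, if anything falls off the work surface, if the arm or the gripper's body presses on something with over 40 N, if the wrist force passes 120 N, or if a joint passes its speed limit or range.

ROBOT

A 6-joint arm with a two-finger parallel gripper is mounted at the origin on a cart in front of the work surface, level with it; the furniture and walls round the work are solid. World frame = base frame: x ahead of the robot, y to its left, z up, the work surface at z = 0. Lengths are in m, angles in rad, forces in N, time in s.
With the tool pointing down it reaches from about 0.375 to 0.925 m from the base axis. Payload 5.7 kg.
Tool frame: the origin (TCP) lies between the finger pads; the fingertips stand manip.nose_length ahead of it and the grasp point (between the pads) lies 6 mm ahead of it (manip.nose_length is the distance from the TCP to the fingertips, in m); z points along the fingers, x is the direction in which the jaws open and shut, and the axes are right-handed (so a half turn about z gives the same grasp; the last joint's range is limited). The gripper opens to 88 mm and grips with 3 to 60 N. Pads are 20 mm wide; open, the fingers measure 115 mm over their backs; the gripper's body (75 mm by 178 mm) begins 61 mm behind the grasp point.
Start: joints at [1.051, 0.359, 1.51, -0, 1.272, -0.115], TCP at [0.236, 0.551, 0.209] pointing down, gripper open.
Joint ranges: [-2.97, 2.97], [-1.01, 2.36], [0.21, 2.38], [-0.96, 4.11], [0.2, 2.71], [-2.98, 2.98]. Speed limits (rad/s): [2.39, 2.39, 3.14, 3.14, 3.14, 3.14].

INTERFACE

Orientations are given as a 3x3 rotation matrix whose columns are the frame's x, y, z axes.
In Python, from plant import manip gives the robot as it stands.
- The arm moves only by the tool arm_command, never from a script. Its argument "commands" is a list of rows, each a list of 7 numbers: the opening, from 0 (shut) to 1 (fully open), then the shift along the world's x, y, z in m, then the turn, a rotation vector about the world's x, y, z in rad. A call has 1 to 10 rows; each row shifts and turns the commanded pose from where the row before left it; what a row does not reach is not made up. A row lasts 1/8 s, in which the tool goes at most 62.5 mm and 10.7 degrees, less where a joint would pass 70% of its speed; a pose out of reach is approached as far as the arm can. A call with a gripper value outside its range is refused whole. The fingers move at their own pace and stop on an object; the grip force is fixed at half the most. Time passes only in rows, so rows that do not move let the fingers close. It gives the time, the measured TCP pose, the force and the opening at its end, in the units of the state.
- manip.read_state(): the state, without advancing time (a new reading comes with each control period).
- manip.grab_frame(name): name is "scene" or "top" or "wrist"; returns a dict with "color" (400x640x3 uint8, red, green, blue), "depth" (400x640 float32, m along the optical axis (not along the pixel's ray), 0 where there is no reading), "vfov" (degrees; the focal length in pixels is half the picture's height over the tangent of half this angle, whatever the lens; pixels are square), "cx", "cy" (the principal point, pixels), "k1" (the pictures are not rectified: a ray, as slopes to the right and down, at radius r is drawn at 1 + k1 r^2 times it, then the intrinsics apply), "extrinsics" (4x4, takes a point from world to camera coordinates); the wrist camera has in their place "hand_eye" (4x4, takes a point from camera to tool coordinates, whose origin is the TCP and whose axes are the tool frame's). Camera axes: x right, y down, z forward; pixel columns grow to the right and rows downward; lengths in m; the calibration is good to about 2 mm. A picture is of the moment at which its call begins: read the wrist's pose just before it.
- manip.sign_off(): hands the job in, once; it reports no verdict.
The state is a dict: "time_s": time; "joint_pos": joint angles; "qd": joint speeds; "effort": joint torques, N m; "eef_pos": TCP position; "orientation": TCP orientation; "wrist_force": force on the tool from outside, world axes, zero at the start; "torque": the same for the moment, N m; "width": opening from 0.0 (shut) to 1.0 (fully open).
Only numpy, scipy, OpenCV 4.12 (cv2) and the standard library are available. Lean on these libraries where they do the work, as an engineer would, in place of code of your own. Each camera call takes 0.05 s, during which the arm holds its last target.

## Working session

There is one attempt and no reset: what is moved stays moved. The work goes in short steps, Python scripts to look and compute and a tool call to move; the robot and the scene stay as the last step left them, time stands still between calls to the robot, and variables do not carry over. Pictures are saved under pics/ and viewed, and the job is handed in when it is done.

Besides the shell and the picture viewer there is one more tool, called after "Call:" as name(argument=value, ...) on one line, values as JSON. arm_command: Moves the arm, as the interface text tells. Its arguments: {"type":"object","properties":{"commands":{"type":"array"}},"required":["commands"]}

```bash
ls; mkdir -p pics
cat > h.py <<'E'
import numpy as np, cv2
from plant import manip
def grab(n,save=None):
    s=manip.read_state(); f=manip.grab_frame(n); f['state']=s
    if save: cv2.imwrite('pics/'+save,cv2.cvtColor(f['color'],cv2.COLOR_RGB2BGR))
    fy=200/np.tan(np.radians(f['vfov'])/2); f['f']=fy
    if n=='wrist':
        T=np.eye(4);T[:3,:3]=np.array(s['orientation']).reshape(3,3);T[:3,3]=s['eef_pos']
        f['c2w']=T@np.array(f['hand_eye'])
    else: f['c2w']=np.linalg.inv(np.array(f['extrinsics']))
    return f
def ray(f,u,v):
    K=np.array([[f['f'],0,f['cx']],[0,f['f'],f['cy']],[0,0,1.]])
    p=cv2.undistortPoints(np.array([[[u,v]]],float),K,np.array([f['k1'],0,0,0,0]))[0,0]
    return np.array([p[0],p[1],1.])
def atz(f,u,v,z):
    d=f['c2w'][:3,:3]@ray(f,u,v); o=f['c2w'][:3,3]
    return o+d*(z-o[2])/d[2]
def dep(f,u,v):
    z=f['depth'][int(round(v)),int(round(u))]
    return f['c2w'][:3,:3]@(ray(f,u,v)*z)+f['c2w'][:3,3]
def proj(f,P):
    P=np.asarray(P,float); c=np.linalg.inv(f['c2w'])
    q=c[:3,:3]@P+c[:3,3]; x,y=q[0]/q[2],q[1]/q[2]; k=1+f['k1']*(x*x+y*y)
    return np.array([f['f']*x*k+f['cx'],f['f']*y*k+f['cy']])
def savef(f,n): np.save(n,f,allow_pickle=True)
def loadf(n): return np.load(n,allow_pickle=True).item()
E
python3 - <<'E'
from h import *
print(manip.nose_length)
for n in('scene','top','wrist'):
    f=grab(n,n+'0.png'); savef(f,n+'0.npy')
    print(n,f['f'],f['cx'],f['cy'],f['k1'],f['c2w'].round(3).tolist())
print(manip.read_state())
E
```

```text
pics
0.025
scene 399.9292105621735 315.9063710535015 199.81362824529324 -0.04099106025485806 [[0.836, -0.382, 0.394, 0.007], [-0.549, -0.566, 0.616, -0.683], [-0.013, -0.731, -0.683, 0.963], [0.0, 0.0, 0.0, 1.0]]
top 394.18026245232903 320.6624145926671 199.123199526207 -0.07630876575089576 [[0.012, -0.986, 0.166, 0.34], [-1.0, -0.013, -0.004, 0.088], [0.006, -0.166, -0.986, 1.111], [0.0, 0.0, 0.0, 1.0]]
wrist 279.77967210231265 323.2631470356382 202.1443793153413 -0.048429430433560766 [[0.394, 0.883, 0.253, 0.166], [0.919, -0.378, -0.111, 0.582], [-0.002, 0.277, -0.961, 0.384], [0.0, 0.0, 0.0, 1.0]]
{'time_s': 0.15, 'joint_pos': array([ 1.05088231e+00,  3.59320073e-01,  1.51116566e+00,  6.16158110e-06,
        1.27250469e+00, -1.15095535e-01]), 'qd': array([-9.91371274e-05, -2.49186847e-03, -2.64768173e-03,  1.97214363e-03,
        1.21226879e-03,  4.63889637e-05]), 'effort': array([ 4.48809251e-04, -5.15751386e+01, -2.71010023e+01,  6.76534418e-02,
        3.06119781e-02, -1.43827282e-05]), 'eef_pos': array([0.23604168, 0.55102832, 0.20832123]), 'orientation': array([[ 3.93853105e-01,  9.19173130e-01, -6.99530544e-04],
       [ 9.19172348e-01, -3.93853691e-01, -1.21014441e-03],
       [-1.38784491e-03, -1.66370001e-04, -9.99999023e-01]]), 'wrist_force': array([ 0.65904557, -0.32226948, -0.52156215]), 'torque': array([0.00616652, 0.01192414, 0.0220607 ]), 'width': 1.0000263259203133}
```

View pics/scene0.png

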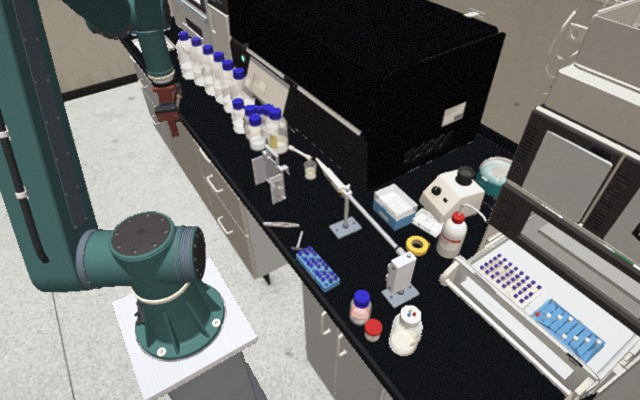

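View pics/top0.png

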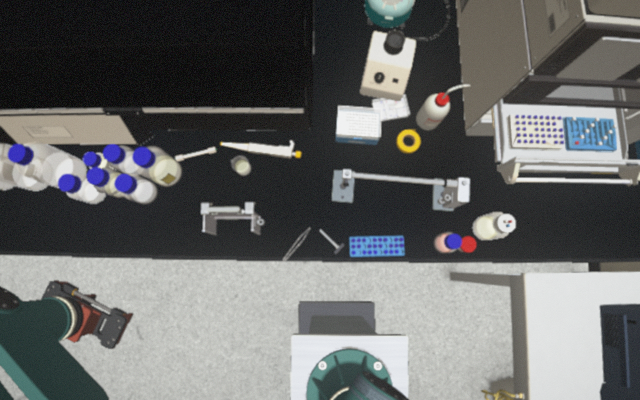

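View pics/wrist0.png

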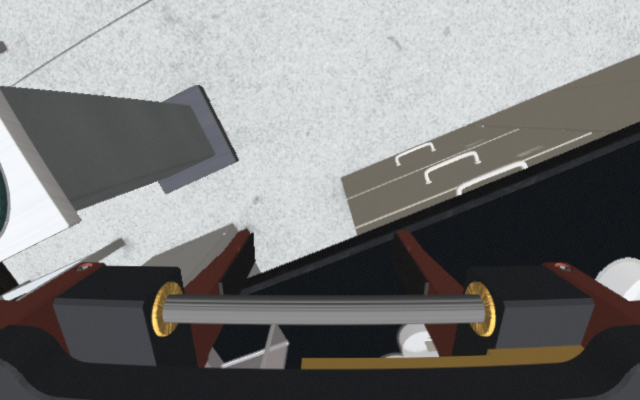

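The top view shows the guard at about (231,215) and the frame from (343,185) to (455,192), with the pin at (331,240). I'll enlarge both.

Run:
```python
import cv2
a=cv2.imread('pics/top0.png')
cv2.imwrite('pics/g0.png',cv2.resize(a[190:250,185:285],None,fx=8,fy=8,interpolation=cv2.INTER_CUBIC))
cv2.imwrite('pics/r0.png',cv2.resize(a[155:220,322:482],None,fx=5,fy=5,interpolation=cv2.INTER_CUBIC))
b=cv2.imread('pics/scene0.png')
cv2.imwrite('pics/sg0.png',cv2.resize(b[140:210,240:320],None,fx=8,fy=8,interpolation=cv2.INTER_CUBIC))
```

```text
(no output)
```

View pics/g0.png

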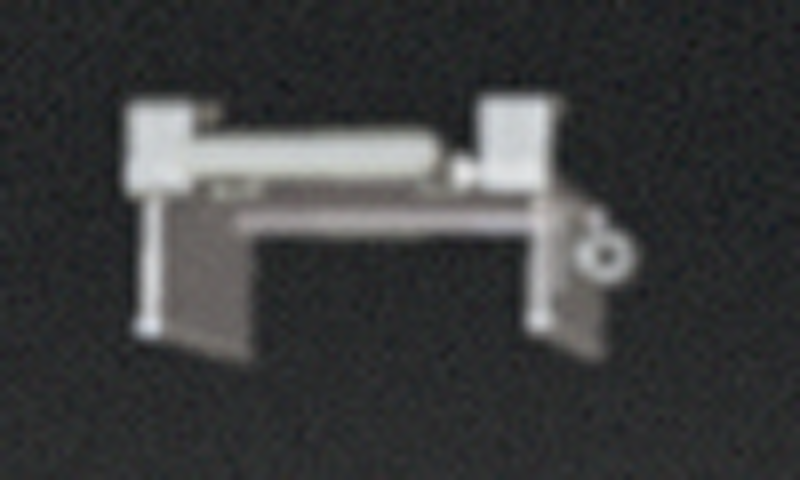

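View pics/r0.png

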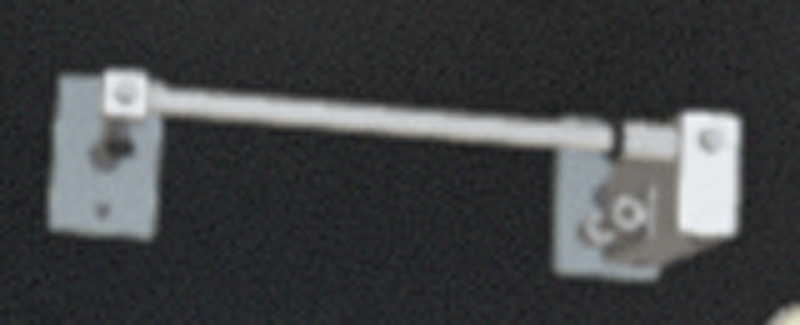

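View pics/sg0.png

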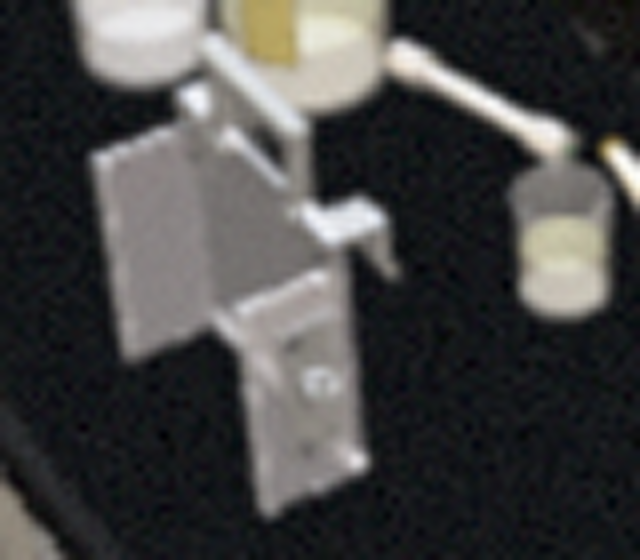

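Run:
```python
from h import *
from scipy.optimize import least_squares
f=loadf('top0.npy')
P=lambda ox,oy,s,u,v:(ox+(u+.5)/s-.5, oy+(v+.5)/s-.5)
g=lambda u,v:P(185,190,8,u,v); r=lambda u,v:P(322,155,5,u,v)
for nm,p,z in [('wingL',g(150,325),.115),('wingR',g(540,322),.115),('bore',g(605,255),.07),('barR',g(440,152),.175),('hookL',g(160,146),.13),('hookR',g(514,142),.13),('hookLbackL',g(127,100),.13),('hookRbackR',g(552,96),.13),
 ('jamb bl',r(683,115),.168),('jamb br',r(742,118),.168),('jamb fl',r(683,232),.168),('jamb fr',r(737,236),.168),('railL',r(165,100),.152),('railR',r(600,137),.152),('footL bl',r(60,75),.01),('footL fl',r(50,230),.01),('footL fr',r(155,238),.01),('footR fl',r(556,273),.01),('jbore',r(630,212),.1225)]:
    d=dep(f,*p); print(nm,np.round(p,1),(atz(f,*p,z)*1000).round(1),(d*1000).round(1))
```

```text
wingL [203.3 230.2] [423.6 381.4 115. ] [423.4 380.9 116.6]
wingR [252.1 229.8] [426.5 256.8 115. ] [426.4 256.7 115.6]
bore [260.2 221.4] [453.  243.6  70. ] [454.5 245.8  55.5]
barR [239.6 208.6] [472.  278.8 175. ] [496.9 315.   -2.5]
hookL [204.6 207.8] [479.  377.1 130. ] [478.8 376.7 131.5]
hookR [248.8 207.3] [481.8 264.7 130. ] [481.5 264.4 131.8]
hookLbackL [200.4 202.1] [493.5 388.6 130. ] [514.1 429.   -1.8]
hookRbackR [253.6 201.6] [496.6 253.3 130. ] [516.7 274.6   3.9]
jamb bl [458.2 177.6] [ 557.3 -256.   168. ] [ 557.6 -256.6  166.4]
jamb br [470.  178.2] [ 556.3 -285.9  168. ] [ 594.9 -352.8   -0.9]
jamb fl [458.2 201. ] [ 498.5 -253.2  168. ] [ 499.3 -255.   163.2]
jamb fr [469.  201.8] [ 496.8 -280.3  168. ] [ 525.  -346.4   -1.6]
railL [354.6 174.6] [5.646e+02 1.000e-01 1.520e+02] [5.641e+02 3.000e-01 1.541e+02]
railR [441.6 182. ] [ 549.  -218.8  152. ] [ 548.  -217.4  156.3]
footL bl [333.6 169.6] [611.7  47.4  10. ] [614.4  47.   -1. ]
footL fl [331.6 200.6] [521.4  52.5  10. ] [523.5  52.1  -2.4]
footL fr [352.6 202.2] [517.6  -7.   10. ] [518.9  -7.7   2.1]
footR fl [432.8 209.2] [ 500.4 -235.6   10. ] [ 500.6 -236.1    8.3]
jbore [447.6 197. ] [ 516.2 -242.3  122.5] [ 517.  -244.   117.6]
```

Call:
arm_command(commands=[[1,0.02,-0.02,0.03,0,0,-0.163],[1,0.036,-0.035,0.02,0,0,-0.163],[1,0.036,-0.035,0.02,0,0,-0.163],[1,0.036,-0.035,0,0,0,-0.163],[1,0.036,-0.035,0,0,0,-0.163],[1,0.036,-0.035,0,0,0,-0.163],[1,0.036,-0.035,0,0,0,-0.164],[1,0,0,0,0,0,0]])

```text
time_s: 1.15
eef_pos: [0.4745, 0.3191, 0.2786]
orientation: [[1.0, 0.019, 0.0], [0.019, -1.0, -0.001], [0.0, 0.001, -1.0]]
wrist_force: [-1.0, 0.7, -0.4]
width: 1.004
```

Run:
```python
from h import *
f=grab('wrist','w1.png'); savef(f,'w1.npy')
s=f['state'];print(s['time_s'],s['eef_pos'],s['orientation'],s['wrist_force'])
```

```text
1.15 [0.47446163 0.31907776 0.27856305] [[ 9.99820868e-01  1.89258734e-02  2.09878442e-04]
 [ 1.89260492e-02 -9.99820508e-01 -8.69713375e-04]
 [ 1.93380686e-04  8.73529751e-04 -9.99999600e-01]] [-1.03284447  0.72140182 -0.42238388]
```

View pics/w1.png

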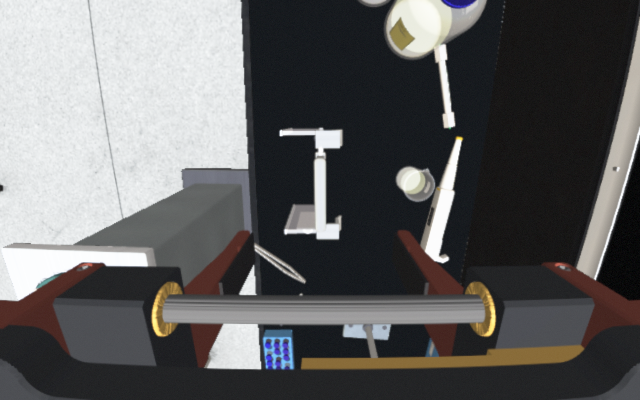

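Run:
```python
import cv2
a=cv2.imread('pics/w1.png')
cv2.imwrite('pics/w1c.png',cv2.resize(a[120:245,265:365],None,fx=5,fy=5,interpolation=cv2.INTER_CUBIC)[:600])
```

```text
(no output)
```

View pics/w1c.png

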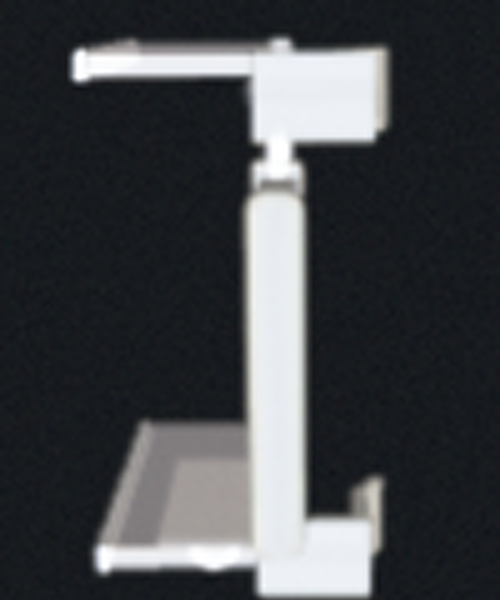

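Run:
```python
from h import *
f=loadf('w1.npy')
q=lambda u,v:(265+(u+.5)/5-.5,120+(v+.5)/5-.5)
for n,p,z in [('barL',q(275,192),.175),('barR',q(276,553),.175),('barmidL',q(275,250),.175),('barmidR',q(275.5,500),.175),('wL',q(78,64),.115),('wR',q(103,557),.115),('hkL c',q(315,96),.131),('hkR c',q(314,556),.131)]:
    print(n,(atz(f,*p,z)*1e3).round(1),(dep(f,*p)*1e3).round(1))
```

```text
barL [470.  360.3 175. ] [469.9 359.8 170.9]
barR [471.3 283.3 175. ] [471.3 283.2 174.5]
barmidL [470.2 348.7 175. ] [470.1 348.4 173.2]
barmidR [471.  295.4 175. ] [471.  295.4 175. ]
wL [422.3 382.1 115. ] [422.3 382.1 115.4]
wR [425.8 257.2 115. ] [426.1 257.9 116.7]
hkL c [478.2 376.6 131. ] [478.2 376.6 131.2]
hkR c [480.4 265.  131. ] [480.4 265.6 132.5]
```

Call:
arm_command(commands=[[1,-0.0035,0.002,-0.03,0,0,0.002],[1,0,0,-0.04,0,0,0],[1,0,0,-0.0355,0,0,0],[1,0,0,0,0,0,0],[0,0,0,0,0,0,0],[0,0,0,0,0,0,0],[0,0,0,0,0,0,0],[0,0,0,0,0,0,0],[0,0,0,0,0,0,0]])

```text
time_s: 2.33
eef_pos: [0.4689, 0.3235, 0.1737]
orientation: [[1.0, 0.026, 0.0], [0.026, -1.0, 0.0], [0.0, -0.0, -1.0]]
wrist_force: [0.3, -0.3, 0.4]
width: 0.467
```

Run:
```python
from h import *
s=manip.read_state();print(s['time_s'],s['eef_pos'],s['width'],s['wrist_force'],s['torque'],s['orientation'])
f=grab('top'); savef(f,'t2.npy')
cv2.imwrite('pics/t2.png',cv2.resize(cv2.cvtColor(f['color'],cv2.COLOR_RGB2BGR)[150:260,160:320],None,fx=5,fy=5,interpolation=cv2.INTER_CUBIC))
```

```text
2.325 [0.46891045 0.3234843  0.17367485] 0.4671527080971176 [ 0.27108274 -0.2690875   0.44533238] [-0.11639982  0.02770081 -0.02051182] [[ 9.99664672e-01  2.58937053e-02  2.42107919e-04]
 [ 2.58936590e-02 -9.99664685e-01  1.92314523e-04]
 [ 2.47006472e-04 -1.85980975e-04 -9.99999952e-01]]
```

View pics/t2.png

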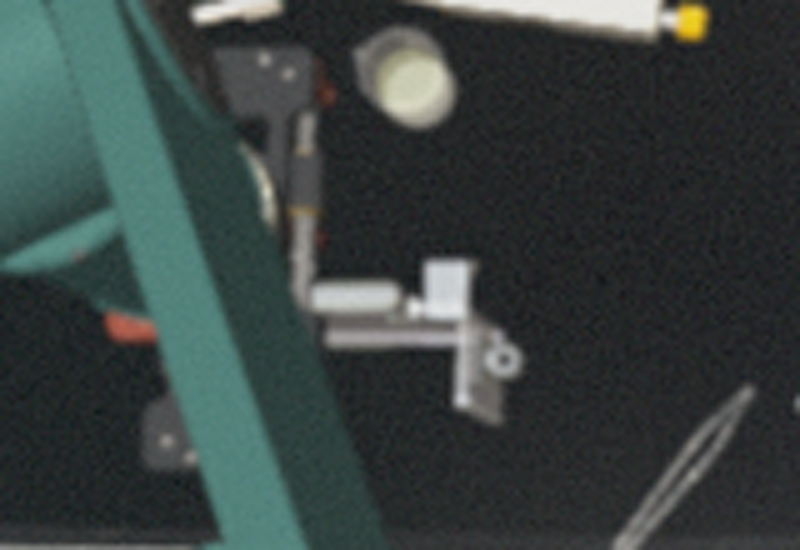

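Call:
arm_command(commands=[[0,0,0,0,0,0,0],[0,0,0,0,0,0,0],[0,0,0,0,0,0,0],[0,0,0,0,0,0,0],[0,0,0,0,0,0,0],[0,0,0,0,0,0,0]])

```text
time_s: 3.12
eef_pos: [0.4688, 0.3235, 0.1734]
orientation: [[1.0, 0.026, -0.0], [0.026, -1.0, 0.0], [-0.0, -0.0, -1.0]]
wrist_force: [-0.7, 0.1, -0.0]
width: 0.007
```

Run:
```python
from h import *
s=manip.read_state();print(s['eef_pos'],s['width'])
f=grab('wrist','w3.png'); savef(f,'w3.npy')
f=grab('top'); savef(f,'t3.npy')
cv2.imwrite('pics/t3.png',cv2.resize(cv2.cvtColor(f['color'],cv2.COLOR_RGB2BGR)[150:260,160:320],None,fx=5,fy=5,interpolation=cv2.INTER_CUBIC))
f=grab('scene'); savef(f,'s3.npy')
cv2.imwrite('pics/s3.png',cv2.resize(cv2.cvtColor(f['color'],cv2.COLOR_RGB2BGR)[70:220,200:350],None,fx=4,fy=4,interpolation=cv2.INTER_CUBIC))
```

```text
[0.4688082  0.32349307 0.1734341 ] 0.007307728527723409
```

View pics/w3.png

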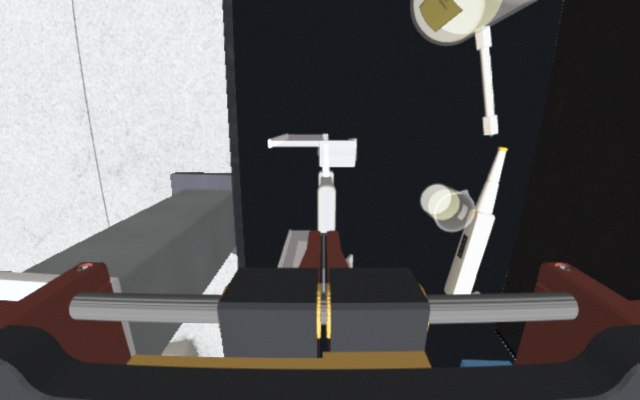

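View pics/s3.png

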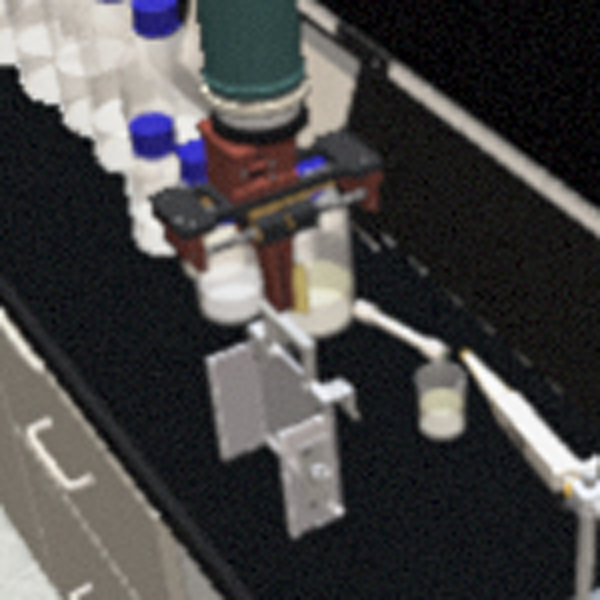

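View pics/t3.png

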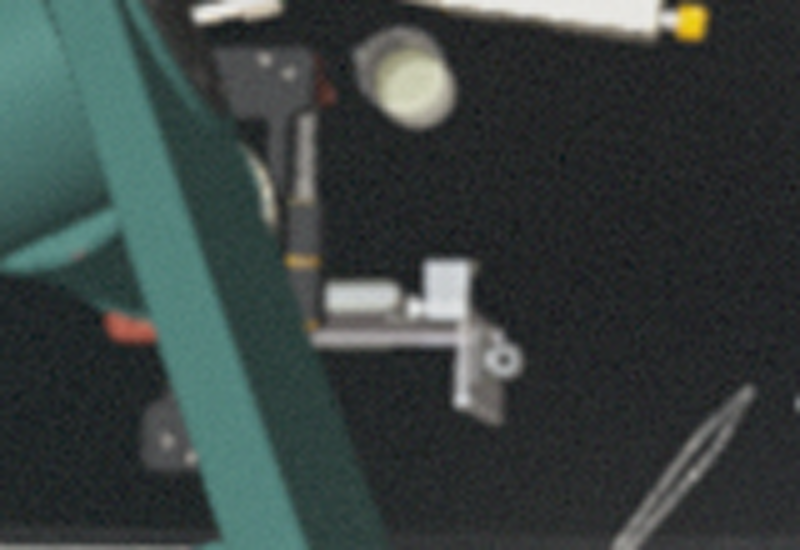

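```bash
python3 - <<'E'
from h import *
s=loadf('s3.npy');w=loadf('w3.npy');t=loadf('t3.npy')
for P in [(.469,.3235,.148),(.469,.3235,.168),(.471,.321,.175),(.4703,.3585,.175),(.4715,.2835,.175)]:
    a=proj(s,P);b=proj(w,P);c=proj(t,P);print(P,((a-[200,70])*4).round(),b.round(),((c-[160,150])*5).round())
for v in (175,185,200,215,228,236,242,250,260): print(v,(dep(w,326,v)*1e3).round(1),(dep(w,315,v)*1e3).round(1),(dep(w,337,v)*1e3).round())
E
python3 -c "
import cv2
a=cv2.imread('pics/w3.png');cv2.imwrite('pics/w3c.png',cv2.resize(a[150:300,250:400],None,fx=4,fy=4,interpolation=2))"
```

```text
(0.469, 0.3235, 0.148) [281. 343.] [323. 225.] [318. 305.]
(0.469, 0.3235, 0.168) [279. 323.] [323. 235.] [309. 300.]
(0.471, 0.321, 0.175) [281. 317.] [326. 243.] [311. 294.]
(0.4703, 0.3585, 0.175) [260. 296.] [327. 189.] [233. 294.]
(0.4715, 0.2835, 0.175) [304. 339.] [326. 291.] [388. 294.]
175 [470.  359.4 131.6] [457.8 334.2  -1.2] [486. 335.  -1.]
185 [469.7 360.1 170.9] [458.1 321.7   1.3] [486. 322.  -1.]
200 [469.9 350.9 174.3] [458.4 301.3  -0.8] [487. 302.  -1.]
215 [467.2 400.  348.9] [458.8 281.3   0.7] [488. 282.   0.]
228 [470.5 332.2 176. ] [ 4.591e+02  2.626e+02 -3.000e-01] [488. 264.   1.]
236 [470.3 333.7 193.1] [463.7 335.  196.4] [477. 335. 196.]
242 [470.3 332.8 199.8] [464. 335. 205.] [476. 335. 204.]
250 [470.1 333.6 212. ] [464.3 335.2 215.4] [476. 335. 215.]
260 [470.1 333.3 222.5] [464.6 334.8 225.8] [475. 335. 226.]
```

View pics/w3c.png

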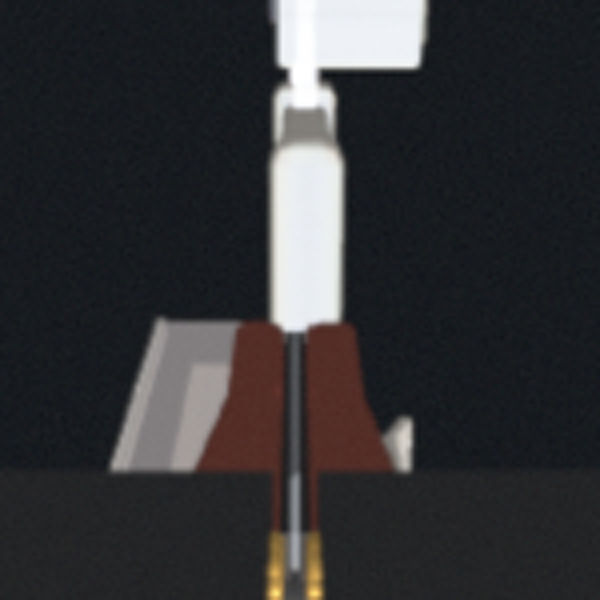

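Run:
```python
from h import *
np.set_printoptions(suppress=True)
w=loadf('w3.npy');w1=loadf('w1.npy')
print(w['hand_eye'])
T=np.array(w['hand_eye'])
def tool(f,u,v): return (T[:3,:3]@(ray(f,u,v)*f['depth'][v,u])+T[:3,3])*1e3
for n,f,pts in (('w3',w,[(313,233),(338,233),(326,238),(305,250),(300,264),(270,290),(250,320),(380,320)]),('w1',w1,[(247,236),(402,236),(240,250),(230,270),(410,250),(425,280),(120,330),(530,330)])):
    for p in pts: print(n,p,tool(f,*p).round(1))
a=np.array(manip.read_state()['joint_pos']);print(a)
print([x for x in dir(manip) if x[0]!='_'])
```

```text
[[ 0.99999866 -0.00017575 -0.00162745  0.00036569]
 [ 0.00062181  0.96047914  0.27835129 -0.07656962]
 [ 0.00151421 -0.27835193  0.96047796 -0.17551149]
 [ 0.          0.          0.          1.        ]]
w3 (313, 233) [ -6.1 -11.6 -18.3]
w3 (338, 233) [  9.  -11.2 -17.5]
w3 (326, 238) [  1.7  -9.9 -22. ]
w3 (305, 250) [-20.9  64.1 114.3]
w3 (300, 264) [-10.8 -12.1 -57.6]
w3 (270, 290) [ -13.9  -33.7 -111.3]
w3 (250, 320) [ -17.9  -29.4 -117.9]
w3 (380, 320) [  14.6  -28.5 -116.6]
w1 (247, 236) [-45.6 -10.6 -20.9]
w1 (402, 236) [ 46.2 -12.1 -24.3]
w1 (240, 250) [-44.6 -10.3 -39.2]
w1 (230, 270) [-43.4 -10.2 -60.1]
w1 (410, 250) [ 45.5 -12.  -42.6]
w1 (425, 280) [ 44.8  -9.9 -68.2]
w1 (120, 330) [ -52.6  -25.2 -117.7]
w1 (530, 330) [  54.   -25.2 -117.6]
[0.48270377 0.35013146 1.62024463 0.00007195 1.17130623 0.45667368]
['MotionError', 'grab_frame', 'nose_length', 'read_state', 'sign_off']
```

The fingers closed on nothing. The wrist image shows the tips at about row 231, over the bar, and both cameras put the tips near z 0.18. That is about 35–40 mm higher than TCP z minus the nose length. I'll reopen, lower by what the images show, and check before closing.

Call:
arm_command(commands=[[0.5,0,0,0.003,0,0,0],[0.5,0,0,0,0,0,0],[0.5,0,0,0,0,0,0],[0.5,0,0,0,0,0,0],[0.5,0,0,0,0,0,0],[0.5,0,0,0,0,0,0]])

```text
time_s: 4.03
eef_pos: [0.4688, 0.3235, 0.1764]
orientation: [[1.0, 0.026, -0.0], [0.026, -1.0, -0.0], [-0.0, -0.0, -1.0]]
wrist_force: [-0.2, 0.1, 0.1]
width: 0.498
```

Run:
```python
from h import *
s=manip.read_state();print(s['time_s'],s['eef_pos'],s['width'],s['wrist_force'])
f=grab('wrist'); savef(f,'w4.npy')
cv2.imwrite('pics/w4.png',cv2.resize(cv2.cvtColor(f['color'],cv2.COLOR_RGB2BGR)[150:300,225:425],None,fx=4,fy=4,interpolation=cv2.INTER_CUBIC))
```

```text
4.025 [0.46877464 0.32346288 0.17638574] 0.49793052682263417 [-0.24596166  0.07424413  0.14629399]
```

View pics/w4.png

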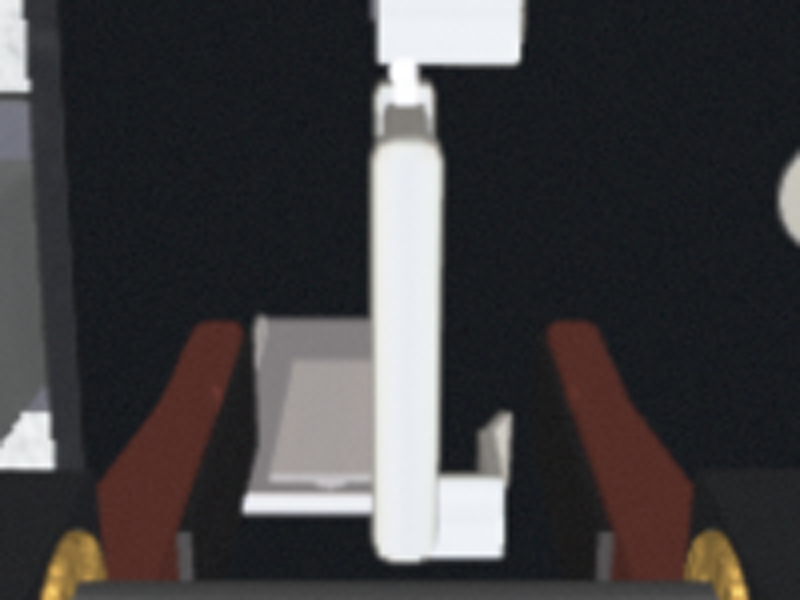

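Call:
arm_command(commands=[[0.5,0.0015,0,-0.015,0,0,0],[0.5,0,0,-0.015,0,0,0],[0.5,0,0,-0.006,0,0,0],[0.5,0,0,0,0,0,0]])

```text
time_s: 4.58
eef_pos: [0.4697, 0.3231, 0.1394]
orientation: [[1.0, 0.026, -0.002], [0.026, -1.0, -0.001], [-0.002, 0.001, -1.0]]
wrist_force: [-0.3, -0.8, 0.5]
width: 0.503
```

Run:
```python
from h import *
s=manip.read_state();print(s['time_s'],s['eef_pos'],s['width'],s['wrist_force'])
f=grab('wrist'); savef(f,'w5.npy')
cv2.imwrite('pics/w5.png',cv2.resize(cv2.cvtColor(f['color'],cv2.COLOR_RGB2BGR)[150:300,225:425],None,fx=4,fy=4,interpolation=cv2.INTER_CUBIC))
f=grab('scene'); savef(f,'s5.npy')
cv2.imwrite('pics/s5.png',cv2.resize(cv2.cvtColor(f['color'],cv2.COLOR_RGB2BGR)[90:220,220:320],None,fx=4.6,fy=4.6,interpolation=cv2.INTER_CUBIC))
```

```text
4.575 [0.46968631 0.32314746 0.13939909] 0.5033305153703921 [-0.29859691 -0.78746887  0.51926368]
```

View pics/w5.png

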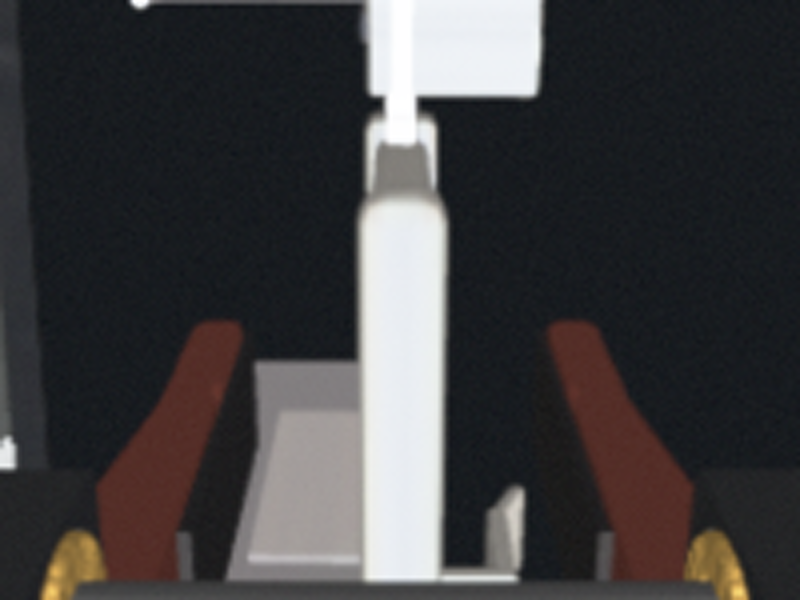

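View pics/s5.png

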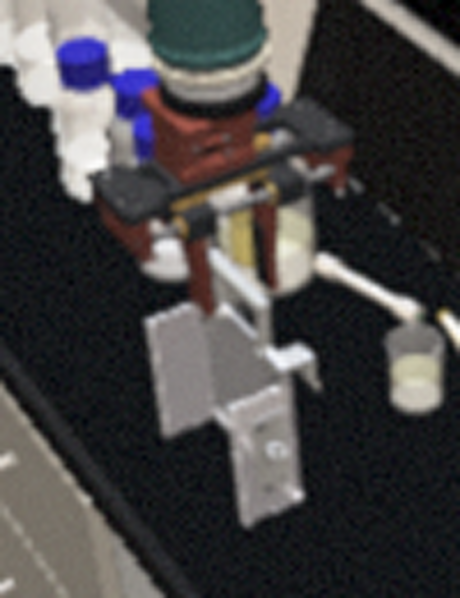

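Call:
arm_command(commands=[[0.5,0,0,-0.008,0,0,0],[0.5,0,0,0,0,0,0],[0,0,0,0,0,0,0],[0,0,0,0,0,0,0],[0,0,0,0,0,0,0],[0,0,0,0,0,0,0],[0,0,0,0,0,0,0],[0,0,0,0,0,0,0],[0,0,0,0,0,0,0]])

```text
time_s: 5.8
eef_pos: [0.4705, 0.3235, 0.1326]
orientation: [[1.0, 0.026, 0.0], [0.026, -1.0, 0.0], [0.0, -0.0, -1.0]]
wrist_force: [1.5, 0.1, 0.4]
width: 0.131
```

Run:
```python
from h import *
s=manip.read_state();print(s['time_s'],s['eef_pos'],s['width'],s['wrist_force'])
f=grab('wrist'); savef(f,'w6.npy')
cv2.imwrite('pics/w6.png',cv2.resize(cv2.cvtColor(f['color'],cv2.COLOR_RGB2BGR)[150:300,225:425],None,fx=4,fy=4,interpolation=cv2.INTER_CUBIC))
```

```text
5.8 [0.47053728 0.32353751 0.13255242] 0.13093899635161502 [1.50436781 0.12163056 0.3852753 ]
```

View pics/w6.png

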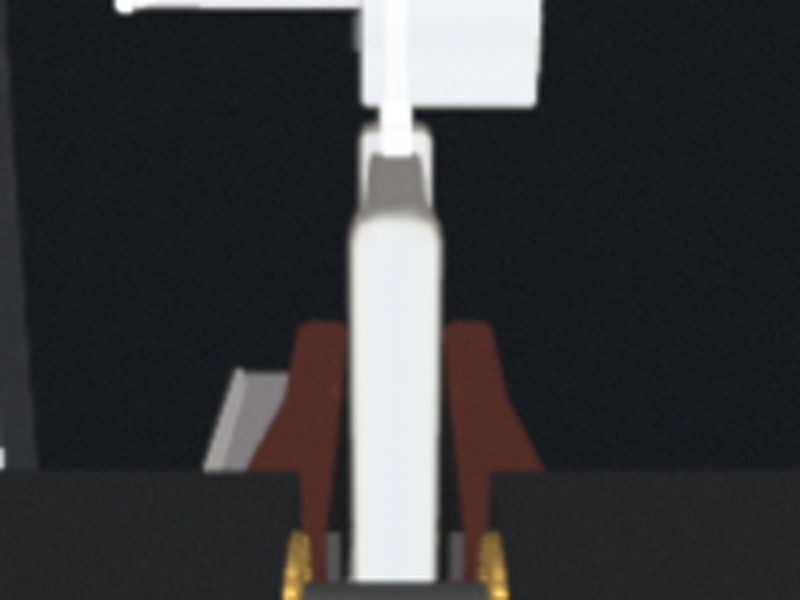

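Call:
arm_command(commands=[[0,0,0,0.015,0,0,0],[0,0,0,0.03,0,0,0],[0,0,0,0.035,0,0,0],[0,0,0,0,0,0,0]])

```text
time_s: 6.35
eef_pos: [0.472, 0.3245, 0.2153]
orientation: [[1.0, 0.026, 0.005], [0.026, -1.0, 0.003], [0.005, -0.003, -1.0]]
wrist_force: [0.9, 0.2, -4.1]
width: 0.131
```

Run:
```python
from h import *
s=manip.read_state();print(s['time_s'],s['eef_pos'],s['width'],s['wrist_force'],s['torque'])
f=grab('scene','s7.png'); savef(f,'s7.npy')
f=grab('wrist'); savef(f,'w7.npy')
cv2.imwrite('pics/w7.png',cv2.resize(cv2.cvtColor(f['color'],cv2.COLOR_RGB2BGR)[150:300,225:425],None,fx=4,fy=4,interpolation=cv2.INTER_CUBIC))
```

```text
6.35 [0.47197158 0.32452183 0.21530949] 0.13132849593058174 [ 0.8649848   0.21646003 -4.14492804] [-0.04986512 -0.06724876 -0.03622375]
```

View pics/s7.png

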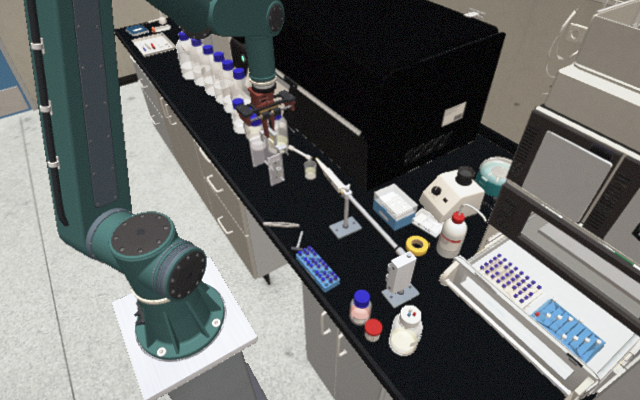

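View pics/w7.png

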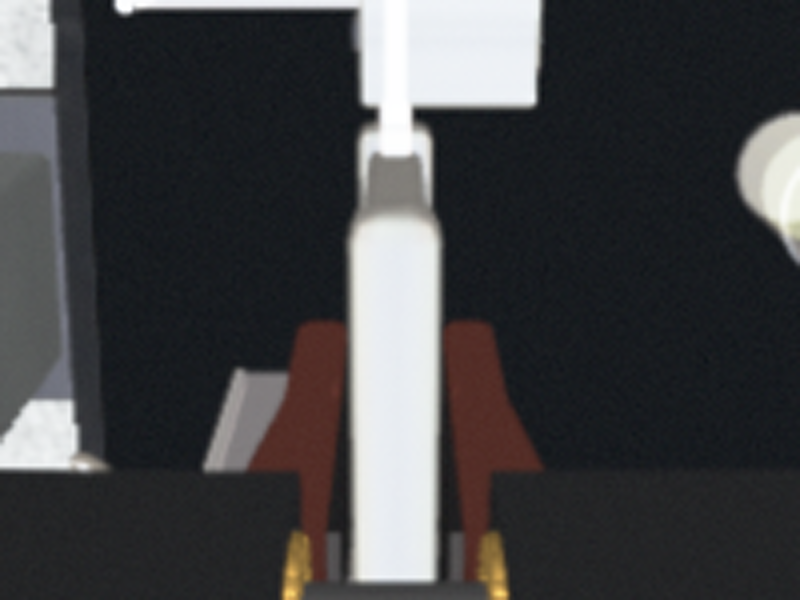

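The guard is lifted, with 4.1 N on the wrist, and the wrist view shows it unmoved in the grip. I'll carry it in front of the rail.

Call:
arm_command(commands=[[0,0,-0.025,0.004,0,0,0],[0,0.001,-0.045,0,0,0,-0.012],[0,0.002,-0.05,0,0,0,-0.012],[0,0.002,-0.05,0,0,0,-0.012],[0,0.002,-0.05,0,0,0,-0.012],[0,0.002,-0.05,0,0,0,-0.012],[0,0.002,-0.05,0,0,0,-0.012],[0,0.002,-0.05,0,0,0,-0.012],[0,0.002,-0.036,0,0,0,-0.012],[0,0.001,-0.02,0,0,0,-0.001]])

```text
time_s: 7.7
eef_pos: [0.4848, -0.104, 0.2144]
orientation: [[0.997, -0.073, -0.004], [-0.073, -0.997, 0.001], [-0.004, -0.001, -1.0]]
wrist_force: [0.2, -0.5, -4.1]
width: 0.135
```

Call:
arm_command(commands=[[0,0,0,0,0,0,0],[0,0,0,0,0,0,0]])

```text
time_s: 7.95
eef_pos: [0.4852, -0.1015, 0.2152]
orientation: [[0.997, -0.071, -0.003], [-0.071, -0.997, 0.002], [-0.003, -0.001, -1.0]]
wrist_force: [0.2, 0.7, -3.2]
width: 0.132
```

Run:
```python
from h import *
s=manip.read_state();print(s['time_s'],s['eef_pos'],s['width'],s['wrist_force'],s['orientation'])
f=grab('scene'); savef(f,'s8.npy')
cv2.imwrite('pics/s8.png',cv2.resize(cv2.cvtColor(f['color'],cv2.COLOR_RGB2BGR)[120:320,260:460],None,fx=3,fy=3,interpolation=cv2.INTER_CUBIC))
f=grab('top'); savef(f,'t8.npy')
cv2.imwrite('pics/t8.png',cv2.resize(cv2.cvtColor(f['color'],cv2.COLOR_RGB2BGR)[150:260,320:480],None,fx=5,fy=5,interpolation=cv2.INTER_CUBIC))
f=grab('wrist','w8.png'); savef(f,'w8.npy')
```

```text
7.95 [ 0.48517649 -0.1015499   0.21520873] 0.13219562716294755 [ 0.22967232  0.74752197 -3.23429459] [[ 0.99746897 -0.07105345 -0.0026558 ]
 [-0.07104954 -0.9974716   0.00153673]
 [-0.00275827 -0.00134415 -0.99999529]]
```

View pics/s8.png

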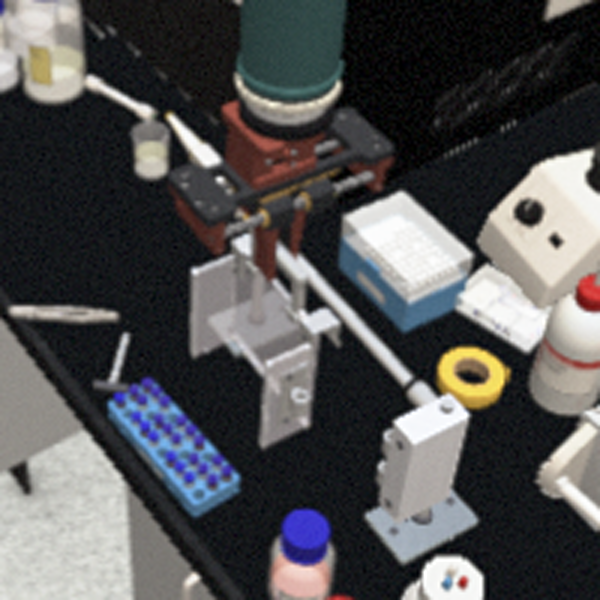

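View pics/t8.png

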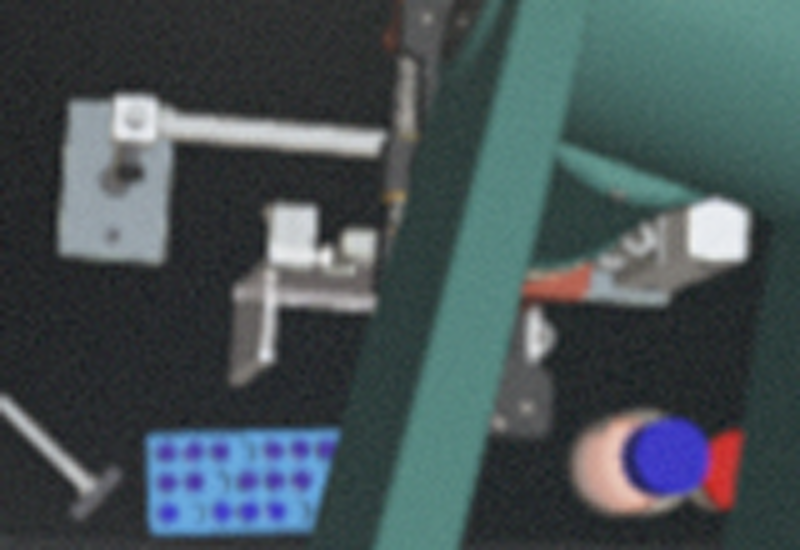

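View pics/w8.png

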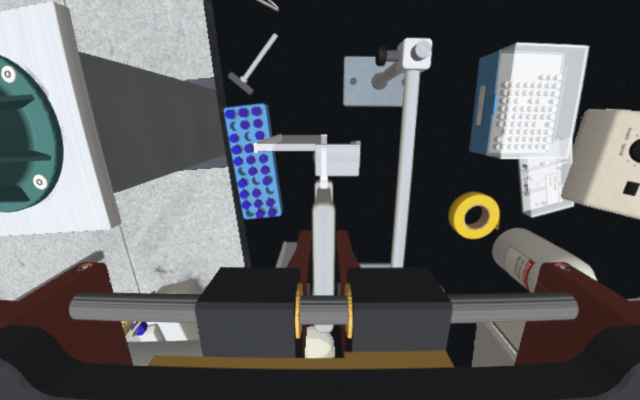

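Run:
```python
import cv2
a=cv2.imread('pics/w8.png')
cv2.imwrite('pics/w8c.png',cv2.resize(a[30:180,250:450],None,fx=4,fy=4,interpolation=cv2.INTER_CUBIC))
```

```text
(no output)
```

View pics/w8c.png

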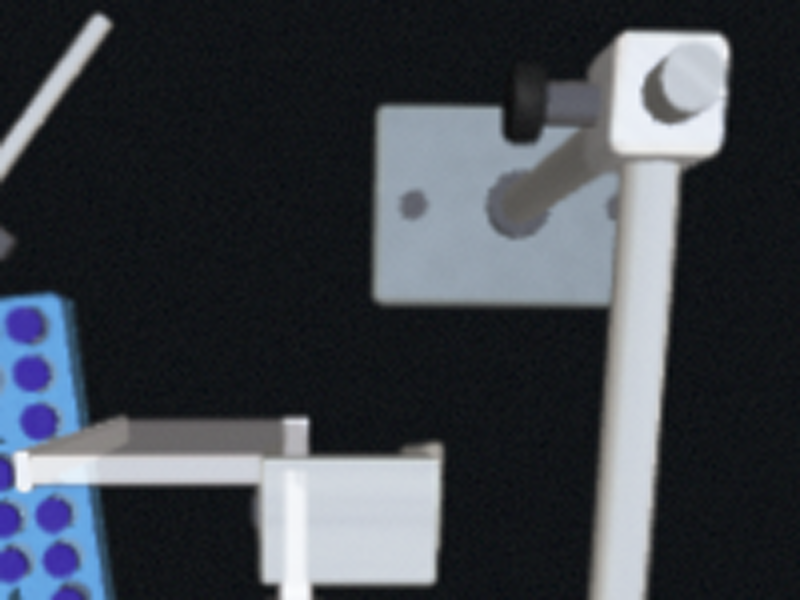

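Run:
```python
from h import *
f=loadf('w8.npy'); s=f['state']; R=np.array(s['orientation']); T=np.array(s['eef_pos'])
q=lambda u,v:(250+(u+.5)/4-.5,30+(v+.5)/4-.5)
def show(n,p,z):
    a=atz(f,*p,z); print(n,(a*1e3).round(1),'tool',(R.T@(a-T)*1e3).round(1),'dep',(dep(f,*p)*1e3).round(1))
    return a
a=show('rail a',q(648,200),.152);b=show('rail b',q(617.5,590),.152)
d=a-b; print('yaw',np.degrees(np.arctan2(-d[0],d[1])))
show('clampface',q(650,158),.154)
zt=T[2]-.1326+.131
for n,p in (('bl',(262,460)),('br',(440,460)),('fl',(262,583)),('fr',(435,583)),('panel top',(296,540))): show(n,q(*p),zt)
for z in(.115,): show('wing',q(25,470),T[2]-.1326+z)
```

```text
rail a [563.8   2.7 152. ] tool [  70.7 -109.3   63.8] dep [562.1   2.1 157.5]
rail b [557.8 -76.4 152. ] tool [ 70.3 -29.9  63.7] dep [556.5 -75.5 156.5]
yaw -4.31349155459018
clampface [563.5  10.3 154. ] tool [  69.9 -116.8   61.8] dep [561.4   9.2 161.2]
bl [485.1 -38.6 214.2] tool [ -5.  -62.6   1.7] dep [485.1 -38.6 215.1]
br [512.7 -40.6 214.2] tool [ 22.7 -62.6   1.6] dep [516.4 -43.2 183.9]
fl [483.5 -58.  214.2] tool [ -5.2 -43.1   1.6] dep [ 4.738e+02 -9.770e+01  2.000e-01]
fr [511.2 -60.  214.2] tool [ 22.6 -43.1   1.6] dep [511.2 -59.8 214.7]
panel top [489.5 -51.5 214.2] tool [  0.3 -50.    1.6] dep [489.5 -51.2 216.5]
wing [443.9 -38.6 198.2] tool [-46.  -59.7  17.7] dep [444.  -38.5 198.7]
```

Call:
arm_command(commands=[[0,0.025,-0.0018,0,0,0,-0.002],[0,0.025,-0.0018,0,0,0,0],[0,0.0092,-0.0006,0,0,0,0],[0,0,0,0,0,0,0],[0,0,0,-0.015,0,0,0],[0,0,0,0,0,0,0]])

```text
time_s: 8.85
eef_pos: [0.5432, -0.1061, 0.1996]
orientation: [[0.997, -0.073, -0.004], [-0.073, -0.997, 0.001], [-0.004, -0.001, -1.0]]
wrist_force: [-0.3, 0.6, -3.4]
width: 0.133
```

Run:
```python
from h import *
s=manip.read_state();print(s['time_s'],s['eef_pos'],s['width'],s['wrist_force'],s['torque'],s['orientation'])
f=grab('wrist','w9.png'); savef(f,'w9.npy')
cv2.imwrite('pics/w9c.png',cv2.resize(cv2.cvtColor(f['color'],cv2.COLOR_RGB2BGR)[100:250,250:450],None,fx=4,fy=4,interpolation=cv2.INTER_CUBIC))
f=grab('scene'); savef(f,'s9.npy')
cv2.imwrite('pics/s9.png',cv2.resize(cv2.cvtColor(f['color'],cv2.COLOR_RGB2BGR)[150:300,300:450],None,fx=4,fy=4,interpolation=cv2.INTER_CUBIC))
```

```text
8.85 [ 0.54319258 -0.10610261  0.19961157] 0.13253027197452677 [-0.3455113   0.61422395 -3.42931113] [-0.08653832  0.07585228 -0.01022265] [[ 9.97325895e-01 -7.29704470e-02 -4.04637363e-03]
 [-7.29661383e-02 -9.97333694e-01  1.20261924e-03]
 [-4.12334042e-03 -9.04155052e-04 -9.99991090e-01]]
```

View pics/w9c.png

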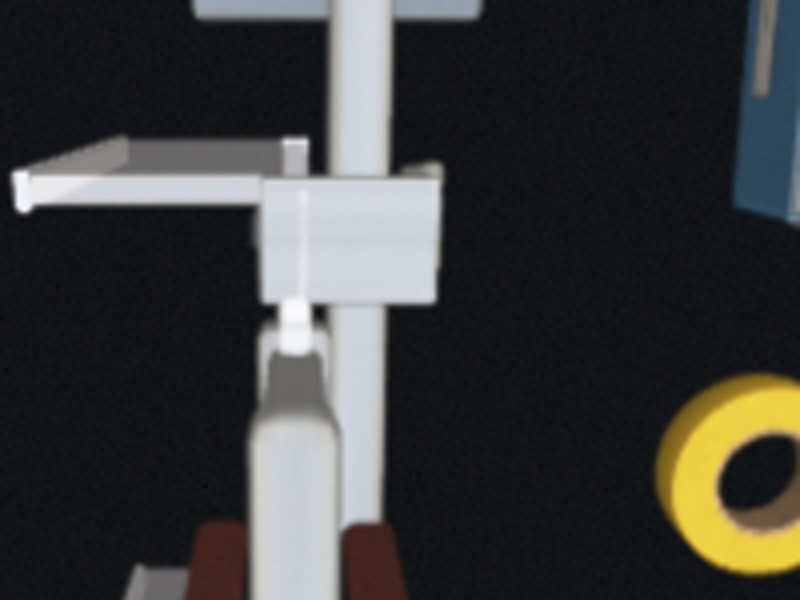

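View pics/s9.png

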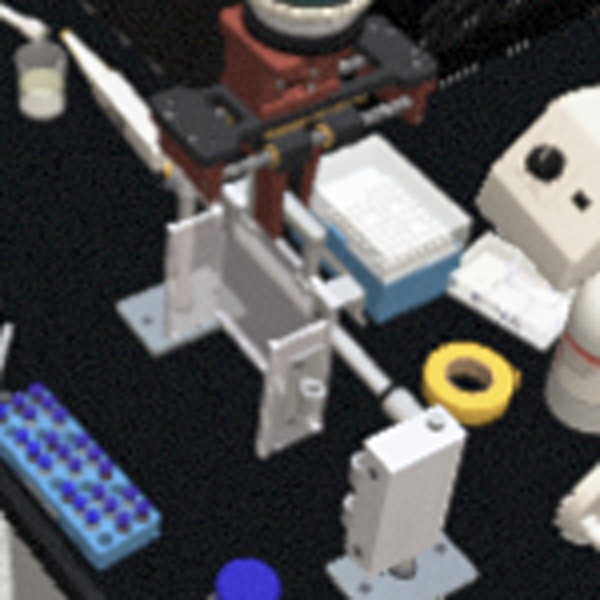

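Run:
```python
from h import *
f=loadf('w9.npy'); s=f['state']; R=np.array(s['orientation']); T=np.array(s['eef_pos'])
q=lambda u,v:(250+(u+.5)/4-.5,100+(v+.5)/4-.5)
def show(n,p,z):
    a=atz(f,*p,z); print(n,(a*1e3).round(1),'tool',(R.T@(a-T)*1e3).round(1))
for u,v in((361.5,60),(359.5,160),(356.5,330)): show('rail',q(u,v),.152)
# edges of rail at v=60, 160 (330..393),(328..390)
zt=T[2]-.1326+.131
for p in ((262,180),(441,180),(262,303),(436,303)): show('hk',q(*p),zt)
show('paneltop',q(303,240),zt)
show('panel corner L',q(283,140),T[2]-.1326+.132);show('panel corner R',q(308,140),T[2]-.1326+.132)
show('bar',q(293,440),T[2]-.1326+.175)
```

```text
rail [561.7 -25.6 152. ] tool [ 12.8 -81.6  47.6]
rail [560.2 -44.4 152. ] tool [ 12.7 -62.8  47.6]
rail [557.6 -78.2 152. ] tool [ 12.6 -28.9  47.6]
hk [542.8 -43.3 198. ] tool [ -5.  -62.6   1.7]
hk [570.6 -45.3 198. ] tool [ 22.9 -62.6   1.6]
hk [541.2 -62.7 198. ] tool [ -5.2 -43.1   1.7]
hk [569.  -64.7 198. ] tool [ 22.7 -43.1   1.5]
paneltop [548.5 -53.1 198. ] tool [  1.4 -53.2   1.6]
panel corner L [546.5 -37.4 199. ] tool [ -1.7 -68.7   0.7]
panel corner R [550.3 -37.7 199. ] tool [  2.1 -68.7   0.7]
bar [545.8 -72.1 242. ] tool [ -0.1 -34.1 -42.4]
```

Call:
arm_command(commands=[[0,0.0015,0,0,0,0,0],[0,0,0,-0.01,0,0,0],[0,0,0,-0.01,0,0,0],[0,0,0,0,0,0,0]])

```text
time_s: 9.45
eef_pos: [0.5464, -0.1065, 0.1801]
orientation: [[0.997, -0.073, -0.002], [-0.073, -0.997, 0.001], [-0.002, -0.001, -1.0]]
wrist_force: [0.3, 0.4, -3.8]
width: 0.135
```

Call:
arm_command(commands=[[0,0,0,-0.006,0,0,0],[0,0,0,-0.005,0,0,0],[0,0,0,0,0,0,0]])

```text
time_s: 9.82
eef_pos: [0.547, -0.1067, 0.17]
orientation: [[0.997, -0.073, -0.0], [-0.073, -0.997, 0.0], [-0.0, -0.0, -1.0]]
wrist_force: [-0.7, -0.2, -3.1]
width: 0.132
```

Run:
```python
from h import *
s=manip.read_state();print(s['time_s'],s['eef_pos'],s['width'],s['wrist_force'],s['torque'],s['orientation'])
f=grab('wrist','w10.png'); savef(f,'w10.npy')
cv2.imwrite('pics/w10c.png',cv2.resize(cv2.cvtColor(f['color'],cv2.COLOR_RGB2BGR)[100:250,250:450],None,fx=4,fy=4,interpolation=cv2.INTER_CUBIC))
f=grab('scene'); savef(f,'s10.npy')
cv2.imwrite('pics/s10.png',cv2.resize(cv2.cvtColor(f['color'],cv2.COLOR_RGB2BGR)[190:310,330:430],None,fx=5,fy=5,interpolation=cv2.INTER_CUBIC))
```

```text
9.825 [ 0.54698985 -0.10665253  0.17000037] 0.13227924047207648 [-0.66357581 -0.15440123 -3.11388758] [-0.01291182  0.11787431  0.03782921] [[ 9.97338077e-01 -7.29155001e-02 -3.00198235e-04]
 [-7.29154406e-02 -9.97338105e-01  2.04845264e-04]
 [-3.14335534e-04 -1.82410895e-04 -9.99999934e-01]]
```

View pics/w10c.png

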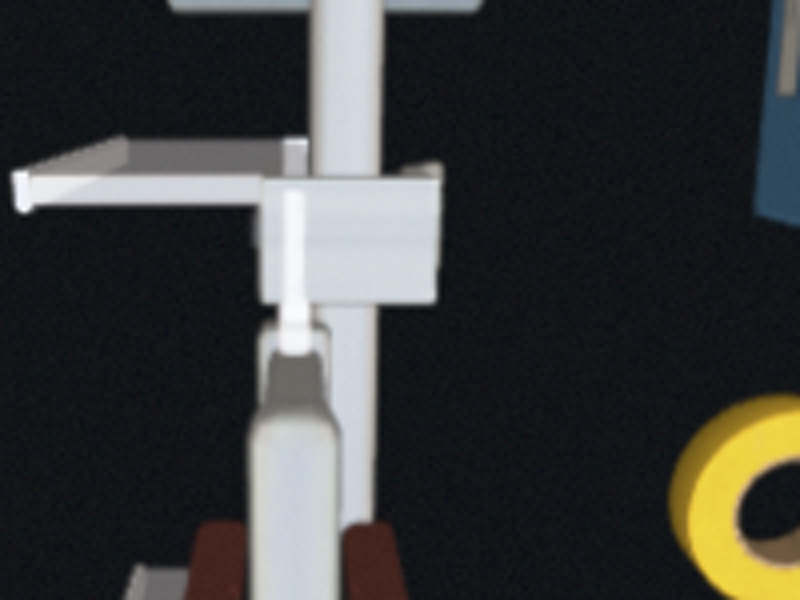

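View pics/s10.png

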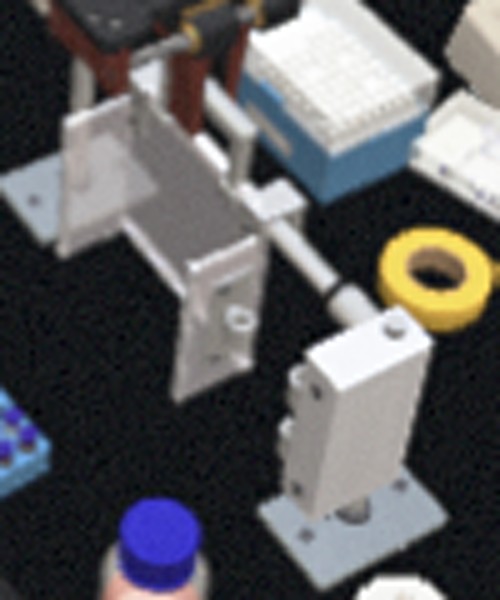

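Run:
```python
from h import *
f=loadf('w10.npy'); s=f['state']; R=np.array(s['orientation']); T=np.array(s['eef_pos'])
q=lambda u,v:(250+(u+.5)/4-.5,100+(v+.5)/4-.5)
def show(n,p,z):
    a=atz(f,*p,z); print(n,(a*1e3).round(1),'tool',(R.T@(a-T)*1e3).round(1))
for u,v in((347.5,60),(346,160),(344,330)): show('rail',q(u,v),.152)
```

```text
rail [561.7 -26.6 152. ] tool [  8.8 -80.9  18. ]
rail [560.4 -42.8 152. ] tool [  8.8 -64.6  18. ]
rail [558.3 -72.2 152. ] tool [  8.7 -35.2  18. ]
```

Call:
arm_command(commands=[[0,-0.002,0,0,0,0,0],[0,0,0,-0.004,0,0,0],[0,0,0,-0.0025,0,0,0],[0,0,0,0,0,0,0],[0,0,0,0,0,0,0]])

```text
time_s: 10.55
eef_pos: [0.5451, -0.1067, 0.1639]
orientation: [[0.997, -0.073, -0.0], [-0.073, -0.997, 0.0], [-0.0, -0.0, -1.0]]
wrist_force: [-0.7, -0.5, -4.0]
width: 0.135
```

Call:
arm_command(commands=[[0,0,0,-0.001,0,0,0],[0,0,0,-0.0005,0,0,0],[0,0,0,0,0,0,0]])

```text
time_s: 10.92
eef_pos: [0.5452, -0.1067, 0.1627]
orientation: [[0.997, -0.073, 0.0], [-0.073, -0.997, 0.0], [0.0, -0.0, -1.0]]
wrist_force: [-0.4, 1.1, -2.3]
width: 0.135
```

Call:
arm_command(commands=[[0,0,0,-0.0008,0,0,0],[0,0,0,0,0,0,0],[0,0,0,0,0,0,0]])

```text
time_s: 11.3
eef_pos: [0.5453, -0.1066, 0.1624]
orientation: [[0.997, -0.073, 0.001], [-0.073, -0.997, 0.0], [0.001, -0.0, -1.0]]
wrist_force: [-2.1, 2.3, 5.5]
width: 0.137
```

Run:
```python
from h import *
s=manip.read_state();print(s['time_s'],s['eef_pos'],s['width'],s['wrist_force'],s['torque'])
f=grab('scene'); savef(f,'s11.npy')
cv2.imwrite('pics/s11.png',cv2.resize(cv2.cvtColor(f['color'],cv2.COLOR_RGB2BGR)[190:310,330:430],None,fx=5,fy=5,interpolation=cv2.INTER_CUBIC))
f=grab('wrist'); savef(f,'w11.npy')
cv2.imwrite('pics/w11c.png',cv2.resize(cv2.cvtColor(f['color'],cv2.COLOR_RGB2BGR)[100:250,250:450],None,fx=4,fy=4,interpolation=cv2.INTER_CUBIC))
```

```text
11.3 [ 0.54525262 -0.10658987  0.16239334] 0.13746914008185004 [-2.13572635  2.32978959  5.4675137 ] [ 0.19146876  0.34993532 -0.00391644]
```

View pics/s11.png

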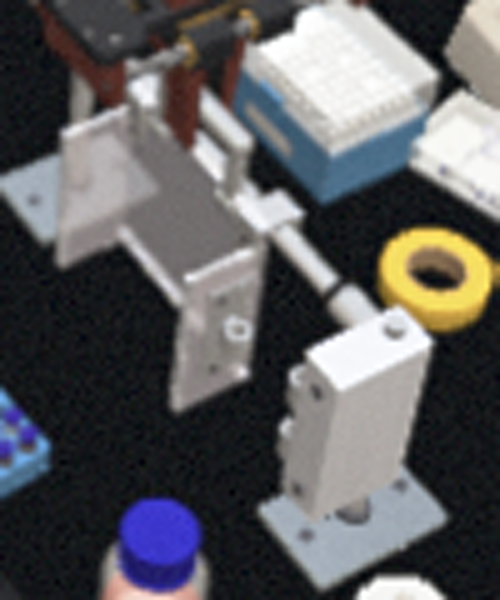

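View pics/w11c.png

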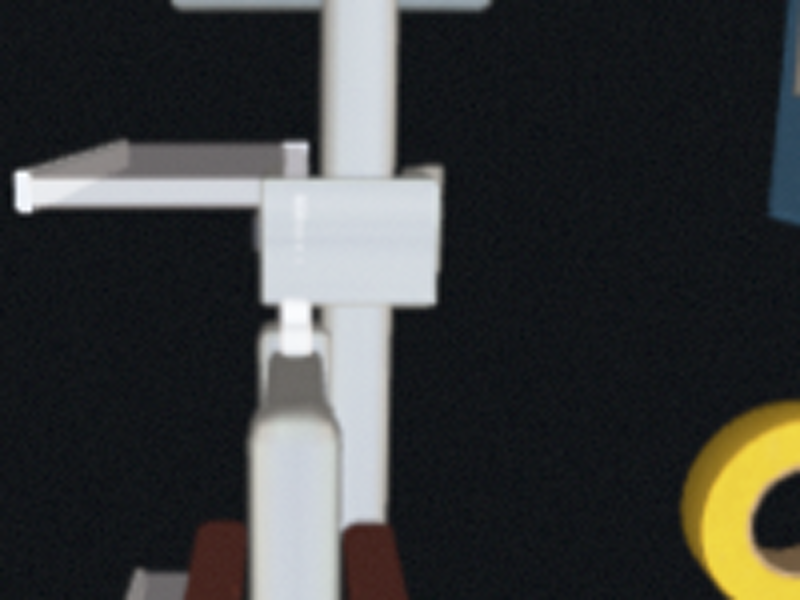

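Call:
arm_command(commands=[[0,0,0,0.0006,0,0,0],[0,-0.0007,-0.01,0,0,0,0],[0,-0.0009,-0.0125,0,0,0,0],[0,-0.0007,-0.01,0,0,0,0],[0,-0.0005,-0.0075,0,0,0,0],[0,0,0,0,0,0,0],[0,0,0,0,0,0,0]])

```text
time_s: 12.28
eef_pos: [0.5424, -0.1484, 0.1624]
orientation: [[0.997, -0.073, 0.0], [-0.073, -0.997, -0.003], [0.001, 0.003, -1.0]]
wrist_force: [-0.3, -3.4, 1.6]
width: 0.143
```

Run:
```python
from h import *
s=manip.read_state();print(s['time_s'],s['eef_pos'],s['width'],s['wrist_force'],s['torque'],s['orientation'])
f=grab('scene'); savef(f,'s12.npy')
cv2.imwrite('pics/s12.png',cv2.resize(cv2.cvtColor(f['color'],cv2.COLOR_RGB2BGR)[220:300,360:430],None,fx=7,fy=7,interpolation=cv2.INTER_CUBIC))
f=grab('top'); savef(f,'t12.npy')
cv2.imwrite('pics/t12.png',cv2.resize(cv2.cvtColor(f['color'],cv2.COLOR_RGB2BGR)[150:250,360:480],None,fx=6,fy=6,interpolation=cv2.INTER_CUBIC))
```

```text
12.275 [ 0.5423694  -0.14843282  0.16241585] 0.14267207283134029 [-0.30465082 -3.36978332  1.59986996] [-0.80276787  0.08704773 -0.02995645] [[ 9.97331045e-01 -7.30115902e-02  3.06091110e-04]
 [-7.30104854e-02 -9.97327422e-01 -2.73541680e-03]
 [ 5.04990188e-04  2.70576823e-03 -9.99996212e-01]]
```

View pics/s12.png

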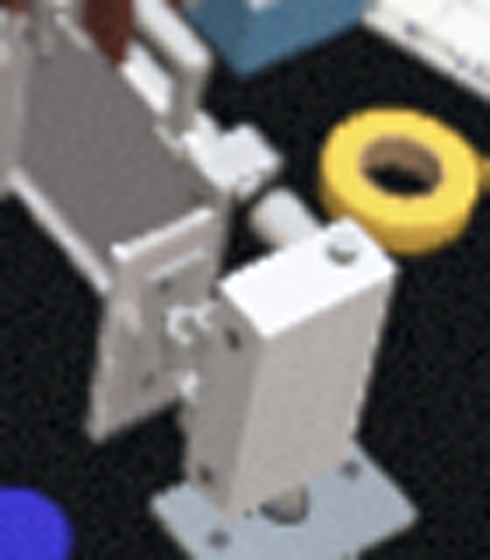

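View pics/t12.png

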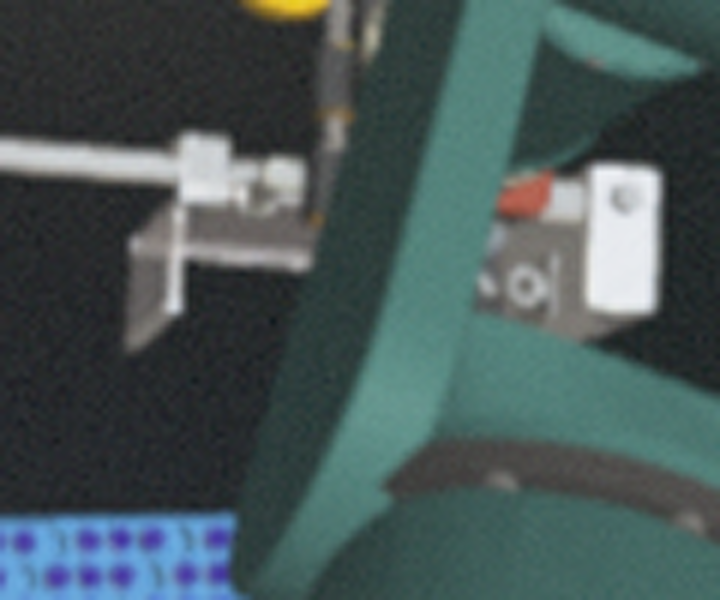

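Call:
arm_command(commands=[[0,-0.0004,-0.005,0,0,0,0],[0,-0.0004,-0.005,0,0,0,0],[0,0,0,0,0,0,0],[0,0,0,0,0,0,0]])

```text
time_s: 12.88
eef_pos: [0.5415, -0.1552, 0.1624]
orientation: [[0.997, -0.073, 0.0], [-0.073, -0.997, 0.002], [0.0, -0.002, -1.0]]
wrist_force: [0.5, 3.7, 5.0]
width: 0.131
```

Run:
```python
from h import *
s=manip.read_state();print(s['time_s'],s['eef_pos'],s['width'],s['wrist_force'],s['torque'],s['orientation'])
f=grab('scene'); savef(f,'s13.npy')
cv2.imwrite('pics/s13.png',cv2.resize(cv2.cvtColor(f['color'],cv2.COLOR_RGB2BGR)[220:300,360:430],None,fx=7,fy=7,interpolation=cv2.INTER_CUBIC))
f=grab('wrist'); savef(f,'w13.npy')
cv2.imwrite('pics/w13c.png',cv2.resize(cv2.cvtColor(f['color'],cv2.COLOR_RGB2BGR)[100:250,250:450],None,fx=4,fy=4,interpolation=cv2.INTER_CUBIC))
```

```text
12.875 [ 0.54151431 -0.15524108  0.16239625] 0.13129457742766287 [0.51073774 3.70250026 5.01060286] [ 0.32769336 -0.04003678  0.0033579 ] [[ 9.97354805e-01 -7.26866596e-02  2.05255450e-04]
 [-7.26869403e-02 -9.97352117e-01  2.31590371e-03]
 [ 3.63766531e-05 -2.32469708e-03 -9.99997297e-01]]
```

View pics/s13.png

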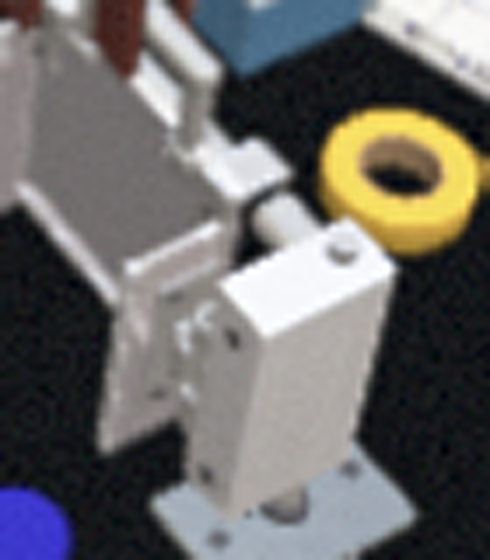

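View pics/w13c.png

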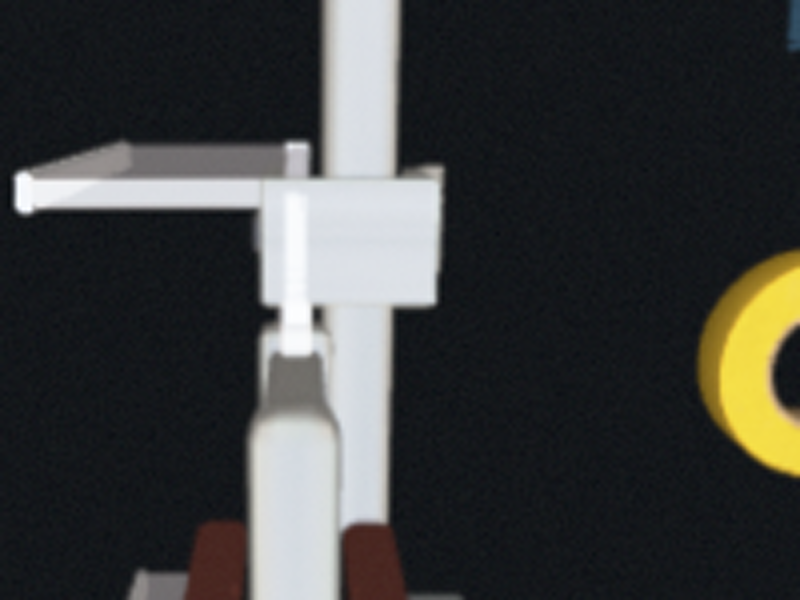

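Call:
arm_command(commands=[[0,0,0,0.0005,0,0,0],[0,-0.0002,-0.003,0,0,0,0],[0,-0.0002,-0.003,0,0,0,0],[0,0,0,0,0,0,0],[0,0,0,0,0,0,0]])

```text
time_s: 13.6
eef_pos: [0.541, -0.161, 0.1626]
orientation: [[0.997, -0.073, -0.0], [-0.073, -0.997, 0.003], [-0.0, -0.003, -1.0]]
wrist_force: [1.1, 6.7, 4.1]
width: 0.137
```

Run:
```python
from h import *
s=manip.read_state();print(s['time_s'],s['eef_pos'],s['width'],s['wrist_force'],s['torque'],s['orientation'][:,2])
f=grab('scene'); savef(f,'s14.npy')
cv2.imwrite('pics/s14.png',cv2.resize(cv2.cvtColor(f['color'],cv2.COLOR_RGB2BGR)[240:300,370:420],None,fx=10,fy=10,interpolation=cv2.INTER_CUBIC))
f=grab('top'); savef(f,'t14.npy')
cv2.imwrite('pics/t14.png',cv2.resize(cv2.cvtColor(f['color'],cv2.COLOR_RGB2BGR)[150:250,360:480],None,fx=6,fy=6,interpolation=cv2.INTER_CUBIC))
```

```text
13.6 [ 0.54096386 -0.16097766  0.16255503] 0.1366070839198736 [1.14499426 6.71430126 4.08839306] [ 0.76990455 -0.19571475  0.12546962] [-2.46851890e-04  2.95223638e-03 -9.99995612e-01]
```

View pics/s14.png

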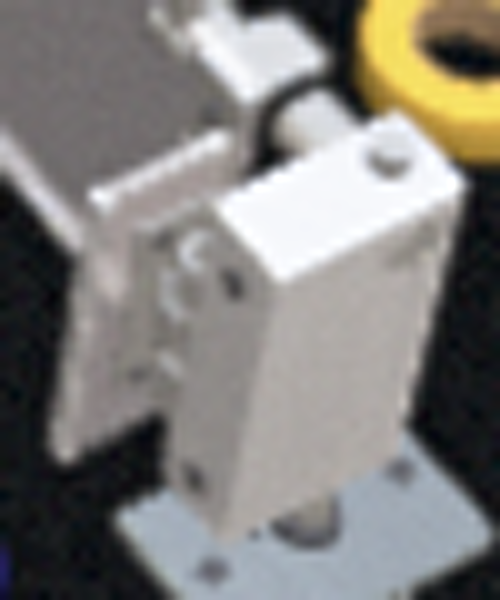

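View pics/t14.png

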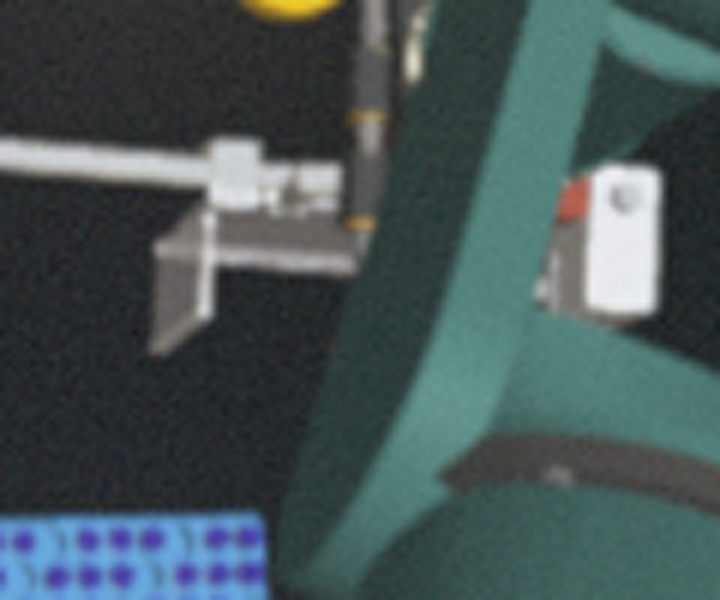

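Run:
```python
from h import *
for n,(x0,y0) in (('t14',(380,165)),('top0',(195,195))):
    a=loadf(n+'.npy')['color'][y0:y0+45,x0:x0+60]
    cv2.imwrite(f'pics/{n}_h.png',cv2.cvtColor(cv2.resize(a,None,fx=13,fy=13,interpolation=cv2.INTER_CUBIC),cv2.COLOR_RGB2BGR))
a=loadf('top0.npy')['color'][165:220,425:475]
cv2.imwrite('pics/t0j.png',cv2.cvtColor(cv2.resize(a,None,fx=10,fy=10,interpolation=cv2.INTER_CUBIC),cv2.COLOR_RGB2BGR))
```

```text
(no output)
```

View pics/t14_h.png

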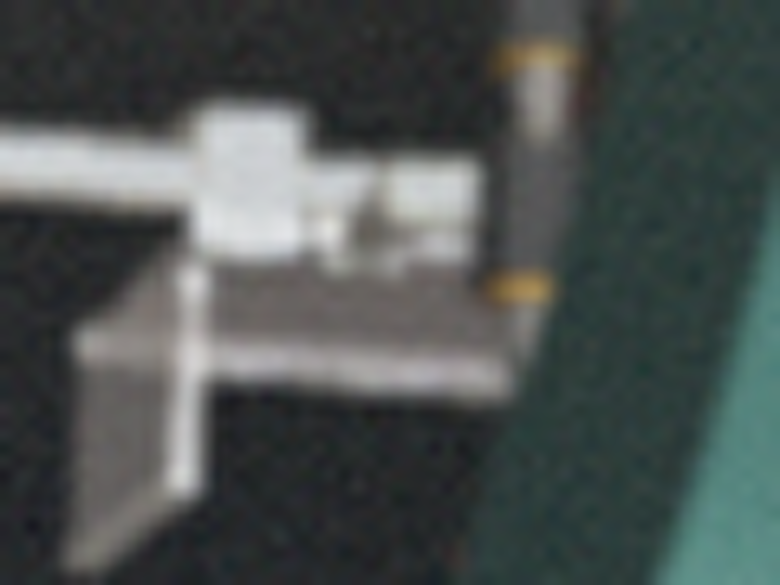

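View pics/top0_h.png

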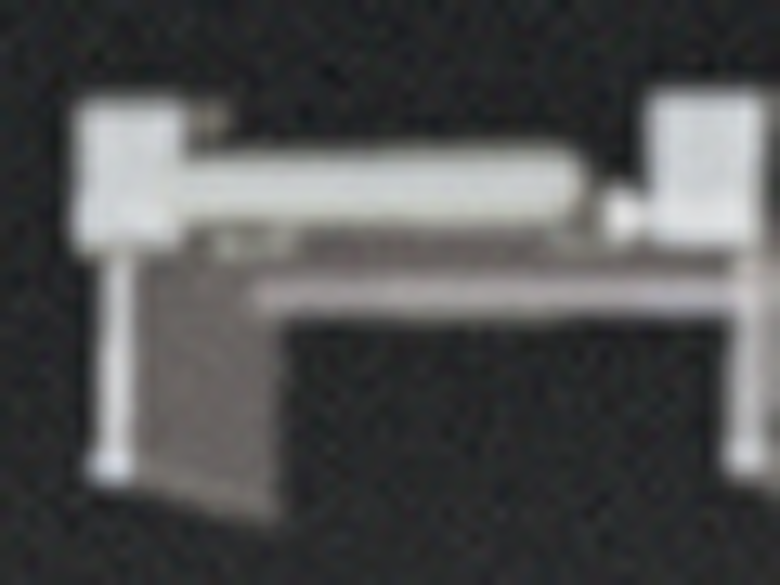

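View pics/t0j.png

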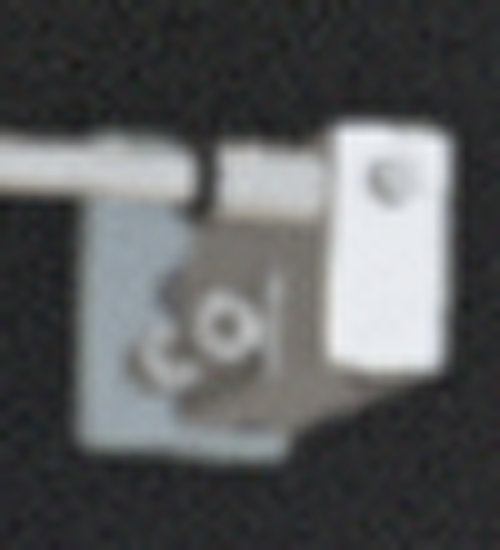

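Run:
```python
from h import *
P=lambda ox,oy,s,u,v:(ox+(u+.5)/s-.5, oy+(v+.5)/s-.5)
f=loadf('top0.npy')
h0=atz(f,*P(195,195,13,130,173),.131)[:2]*1e3; w0=atz(f,*P(195,195,13,112,465),.115)[:2]*1e3; b0=atz(f,*P(185,190,8,605,255),.07)[:2]*1e3
h0r=atz(f,*P(195,195,13,706,169),.131)[:2]*1e3; w0r=atz(f,*P(195,195,13,746,457),.115)[:2]*1e3
j0=atz(f,*P(425,165,10,228,327),.1225)[:2]*1e3
h1=atz(f,*P(380,165,13,251,180),.161)[:2]*1e3; w1=atz(f,*P(380,165,13,183,488),.145)[:2]*1e3
print(h0,h0r,w0,w0r,b0,'jamb',j0,'now',h1,w1)
yawg=np.mean([np.arctan2(-(a-b)[0],(a-b)[1]) for a,b in((h0,h0r),(w0,w0r))]);print('yaw0',yawg)
d=-0.073-yawg
R=np.array([[np.cos(d),-np.sin(d)],[np.sin(d),np.cos(d)]])
ra=np.array([.0727,.9974]);xa=np.array([.9974,-.0727])
for n,a0,a1 in(('hook',h0,h1),('wing',w0,w1)):
    b1=a1+R@(b0-a0); print(n,'bore now',b1.round(1),'rem along rail',((b1-j0)@ra).round(2),'x err',((b1-j0)@xa).round(2))
```

```text
[478.73243986 376.87444894] [481.07403769 264.41685861] [423.26587633 381.75912464] [426.77326848 257.14674862] [452.95902597 243.64214369] jamb [ 515.5240948  -241.66248436] now [ 554.52179906 -108.92210934] [497.50401602 -97.81076647]
yaw0 0.024479016911572806
hook bore now [ 515.9 -239. ] rem along rail 2.67 x err 0.19
wing bore now [ 513.6 -238.2] rem along rail 3.35 x err -2.16
```

Call:
arm_command(commands=[[0,0,0,0.0003,0,0,0],[0,-0.0001,-0.001,0,0,0,0],[0,0,0,0,0,0,0],[0,0,0,0,0,0,0]])

```text
time_s: 14.2
eef_pos: [0.5408, -0.1617, 0.1627]
orientation: [[0.997, -0.073, -0.0], [-0.073, -0.997, 0.003], [-0.001, -0.003, -1.0]]
wrist_force: [0.5, 6.3, 3.5]
width: 0.135
```

Call:
arm_command(commands=[[0,-0.0001,-0.001,0,0,0,0],[0,0,0,0,0,0,0],[0,0,0,0,0,0,0]])

```text
time_s: 14.58
eef_pos: [0.5407, -0.1626, 0.1627]
orientation: [[0.997, -0.073, -0.0], [-0.073, -0.997, 0.004], [-0.001, -0.004, -1.0]]
wrist_force: [1.2, 7.8, 3.8]
width: 0.139
```

Run:
```python
from h import *
s=manip.read_state();print(s['time_s'],s['eef_pos'],s['width'],s['wrist_force'],s['torque'],s['orientation'][:,2])
f=grab('scene'); savef(f,'s15.npy')
cv2.imwrite('pics/s15.png',cv2.resize(cv2.cvtColor(f['color'],cv2.COLOR_RGB2BGR)[255:285,375:410],None,fx=20,fy=20,interpolation=cv2.INTER_CUBIC))
f=grab('wrist'); savef(f,'w15.npy')
cv2.imwrite('pics/w15c.png',cv2.resize(cv2.cvtColor(f['color'],cv2.COLOR_RGB2BGR)[100:250,250:450],None,fx=4,fy=4,interpolation=cv2.INTER_CUBIC))
```

```text
14.575 [ 0.54072539 -0.16255281  0.16271775] 0.13880839667660583 [1.15061823 7.84781123 3.84601829] [ 1.01067973 -0.30088762  0.14217572] [-3.61113053e-04  3.63969426e-03 -9.99993311e-01]
```

View pics/s15.png

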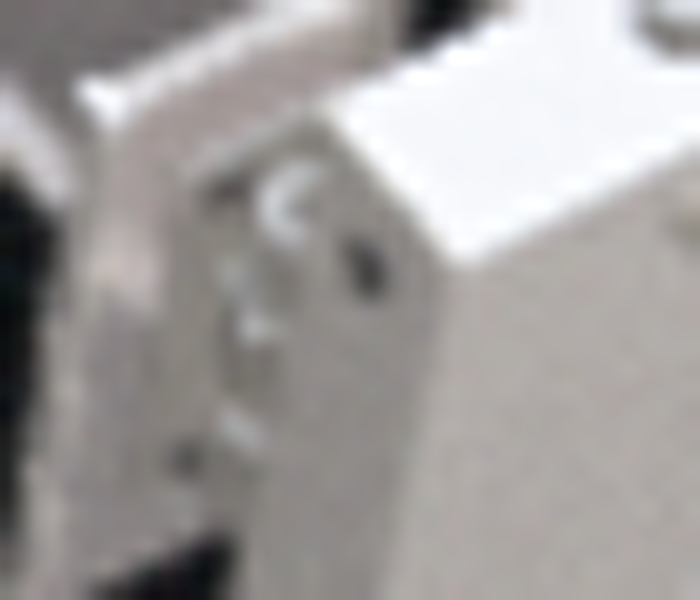

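View pics/w15c.png

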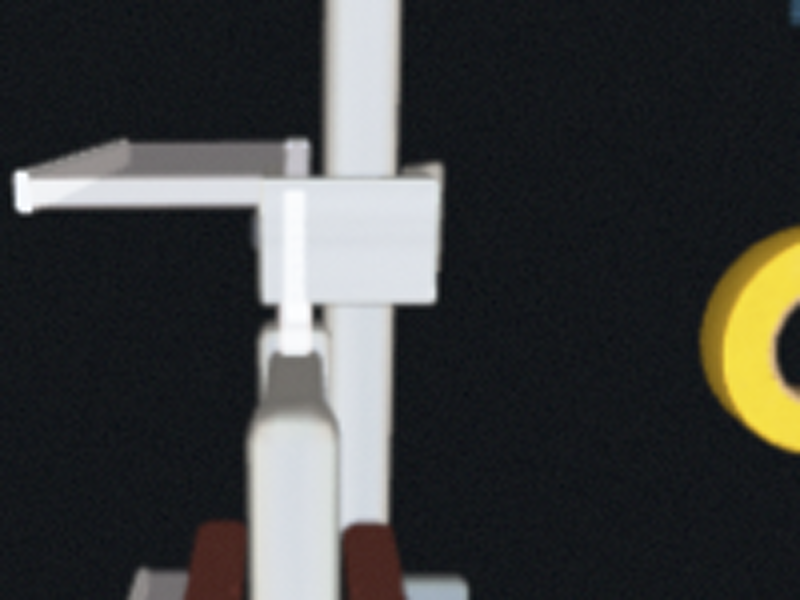

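Run:
```python
from h import *
f=loadf('w15.npy'); s=f['state']; R=np.array(s['orientation']); T=np.array(s['eef_pos'])
q=lambda u,v:(250+(u+.5)/4-.5,100+(v+.5)/4-.5)
for u,v in((363.5,60),(362.5,160),(360.5,330)):
    a=atz(f,*q(u,v),.152); print('rail tool',(R.T@(a-T)*1e3).round(1), (a*1e3).round(1))
f=loadf('s15.npy')
def c(P): p=proj(f,P); return ((p-[375,255]+.5)*20-.5).round()
j=np.array([.5158,-.242])
for z in(.1225,.1025,.100,.08,.0775): print(z,'jamb axis',c([*j,z]))
for d in(0,.001,.002,.003): print('guard top shifted',d,c([j[0]+.0727*d,j[1]+.9974*d,.100]))
print('shift x 2mm', c([j[0]+.002,j[1],.1]))
```

```text
rail tool [ 11.1 -80.8  11. ] [557.7 -82.7 152. ]
rail tool [ 11.1 -65.1  10.9] [556.6 -98.4 152. ]
rail tool [ 11.2 -36.7  10.8] [ 554.6 -126.7  152. ]
0.1225 jamb axis [310. 207.]
0.1025 jamb axis [293. 301.]
0.1 jamb axis [290. 312.]
0.08 jamb axis [274. 402.]
0.0775 jamb axis [271. 414.]
guard top shifted 0 [290. 312.]
guard top shifted 0.001 [286. 307.]
guard top shifted 0.002 [281. 301.]
guard top shifted 0.003 [277. 296.]
shift x 2mm [302. 305.]
```

Call:
arm_command(commands=[[0,0,-0.0008,0,0,0,0],[0,0,0,0,0,0,0],[0,0,0,0,0,0,0]])

```text
time_s: 15.05
eef_pos: [0.5407, -0.1632, 0.1627]
orientation: [[0.997, -0.073, -0.0], [-0.073, -0.997, 0.004], [-0.001, -0.004, -1.0]]
wrist_force: [0.8, 7.0, 2.5]
width: 0.134
```

Call:
arm_command(commands=[[0,-0.0001,-0.0008,0,0,0,0],[0,0,0,0,0,0,0],[0,0,0,0,0,0,0]])

```text
time_s: 15.42
eef_pos: [0.5407, -0.164, 0.1628]
orientation: [[0.997, -0.073, -0.0], [-0.073, -0.997, 0.004], [-0.001, -0.004, -1.0]]
wrist_force: [0.3, 9.3, 3.9]
width: 0.135
```

Call:
arm_command(commands=[[0,0,-0.0008,0,0,0,0],[0,0,0,0,0,0,0],[0,0,0,0,0,0,0]])

```text
time_s: 15.8
eef_pos: [0.5406, -0.1647, 0.1627]
orientation: [[0.997, -0.073, -0.0], [-0.073, -0.997, 0.004], [-0.001, -0.004, -1.0]]
wrist_force: [0.8, 8.5, 3.1]
width: 0.135
```

Call:
arm_command(commands=[[0,-0.0001,-0.0008,0,0,0,0],[0,0,0,0,0,0,0],[0,0,0,0,0,0,0]])

```text
time_s: 16.18
eef_pos: [0.5405, -0.1654, 0.1628]
orientation: [[0.997, -0.073, -0.0], [-0.073, -0.997, 0.004], [-0.001, -0.004, -1.0]]
wrist_force: [1.1, 8.4, 4.0]
width: 0.138
```

Call:
arm_command(commands=[[0,0,-0.0008,0,0,0,0],[0,0,0,0,0,0,0],[0,0,0,0,0,0,0]])

```text
time_s: 16.55
eef_pos: [0.5405, -0.166, 0.1628]
orientation: [[0.997, -0.073, -0.0], [-0.073, -0.997, 0.005], [-0.001, -0.004, -1.0]]
wrist_force: [0.7, 8.6, 3.5]
width: 0.131
```

Run:
```python
from h import *
s=manip.read_state();print(s['time_s'],s['eef_pos'],s['width'],s['wrist_force'],s['torque'],s['orientation'][:,2])
f=grab('scene'); savef(f,'s16.npy')
cv2.imwrite('pics/s16.png',cv2.resize(cv2.cvtColor(f['color'],cv2.COLOR_RGB2BGR)[255:285,375:410],None,fx=20,fy=20,interpolation=cv2.INTER_CUBIC))
f=grab('top'); savef(f,'t16.npy')
a=f['color'][165:210,380:440]
cv2.imwrite('pics/t16_h.png',cv2.cvtColor(cv2.resize(a,None,fx=13,fy=13,interpolation=cv2.INTER_CUBIC),cv2.COLOR_RGB2BGR))
```

```text
16.55 [ 0.54050076 -0.16604005  0.16279192] 0.13112791409973965 [0.71352257 8.61827309 3.45240011] [ 1.28349345 -0.26405583  0.129856  ] [-3.49110025e-04  4.50927328e-03 -9.99989772e-01]
```

View pics/s16.png

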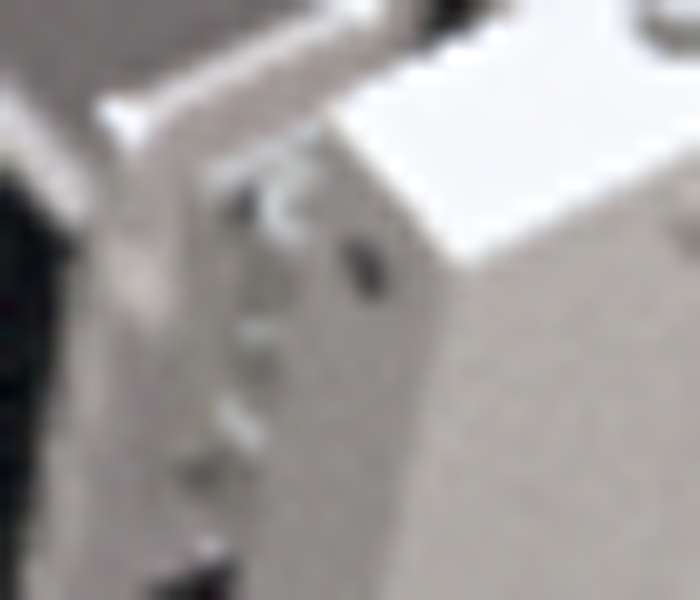

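View pics/t16_h.png

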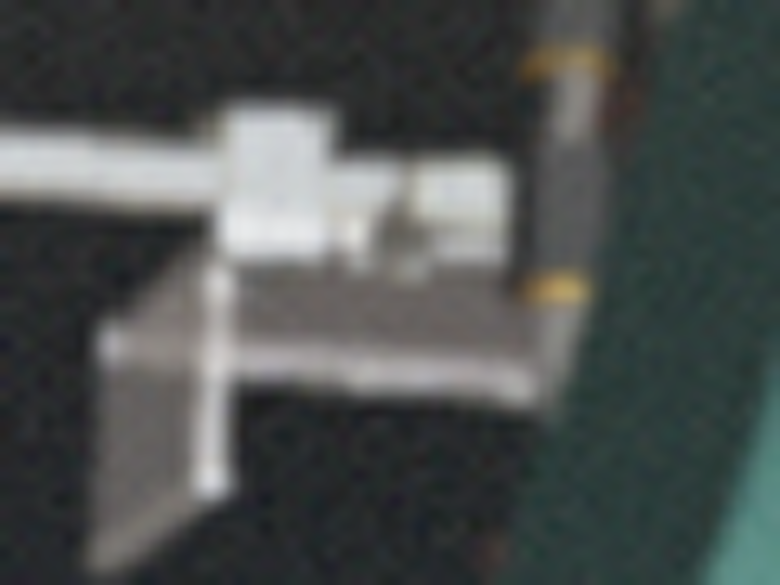

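Call:
arm_command(commands=[[0,0,-0.0006,0,0,0,0],[0,0,0,0,0,0,0],[0,0,0,0,0,0,0]])

```text
time_s: 17.02
eef_pos: [0.5406, -0.1662, 0.1629]
orientation: [[0.997, -0.073, -0.0], [-0.073, -0.997, 0.005], [-0.001, -0.005, -1.0]]
wrist_force: [2.2, 11.1, 6.5]
width: 0.134
```

Call:
arm_command(commands=[[0,-0.0001,-0.0006,0,0,0,0],[0,0,0,0,0,0,0],[0,0,0,0,0,0,0]])

```text
time_s: 17.4
eef_pos: [0.5406, -0.1664, 0.163]
orientation: [[0.997, -0.073, 0.0], [-0.073, -0.997, 0.006], [-0.0, -0.006, -1.0]]
wrist_force: [1.5, 11.9, 6.4]
width: 0.135
```

Call:
arm_command(commands=[[0,0,-0.0006,0,0,0,0],[0,0,0,0,0,0,0],[0,0,0,0,0,0,0]])

```text
time_s: 17.77
eef_pos: [0.5407, -0.1666, 0.1632]
orientation: [[0.997, -0.073, 0.0], [-0.073, -0.997, 0.007], [-0.0, -0.007, -1.0]]
wrist_force: [1.4, 12.4, 6.8]
width: 0.134
```

The leaf stop was felt at TCP y of about -0.166: 0.6 mm steps shrank to 0.2 mm and the force rose. The holes should line up 1.5 mm before that, at about -0.1646.

Call:
arm_command(commands=[[0,0,0.0012,0,0,0,0],[0,0.0001,0.0012,0,0,0,0],[0,0,0,0,0,0,0],[0,0,0,0,0,0,0]])

```text
time_s: 18.27
eef_pos: [0.5407, -0.1662, 0.1629]
orientation: [[0.997, -0.073, 0.0], [-0.073, -0.997, 0.003], [-0.0, -0.003, -1.0]]
wrist_force: [2.1, 5.9, 3.8]
width: 0.132
```

Call:
arm_command(commands=[[0,0,0.0008,0,0,0,0],[0,0,0,0,0,0,0],[0,0,0,0,0,0,0]])

```text
time_s: 18.65
eef_pos: [0.5407, -0.1662, 0.1628]
orientation: [[0.997, -0.073, -0.0], [-0.073, -0.997, 0.002], [-0.0, -0.002, -1.0]]
wrist_force: [2.4, 5.8, 2.0]
width: 0.131
```

Call:
arm_command(commands=[[0,0.0001,0.0008,0,0,0,0],[0,0,0,0,0,0,0],[0,0,0,0,0,0,0]])

```text
time_s: 19.02
eef_pos: [0.5406, -0.1662, 0.1628]
orientation: [[0.997, -0.073, -0.0], [-0.073, -0.997, 0.001], [-0.0, -0.001, -1.0]]
wrist_force: [2.7, 4.7, 0.2]
width: 0.132
```

Call:
arm_command(commands=[[0,0,0.0008,0,0,0,0],[0,0,0,0,0,0,0],[0,0,0,0,0,0,0]])

```text
time_s: 19.4
eef_pos: [0.5405, -0.1659, 0.1628]
orientation: [[0.997, -0.073, -0.0], [-0.073, -0.997, -0.0], [-0.0, 0.0, -1.0]]
wrist_force: [1.9, 2.4, -2.3]
width: 0.131
```

Call:
arm_command(commands=[[0,0,0.0006,0,0,0,0],[0,0,0,0,0,0,0],[0,0,0,0,0,0,0]])

```text
time_s: 19.77
eef_pos: [0.5406, -0.1651, 0.1629]
orientation: [[0.997, -0.073, -0.0], [-0.073, -0.997, 0.0], [-0.0, -0.0, -1.0]]
wrist_force: [1.1, 2.8, -3.5]
width: 0.132
```

Call:
arm_command(commands=[[0,0,0.0005,-0.0003,0,0,0],[0,0,0,0,0,0,0],[0,0,0,0,0,0,0],[0,0,0,0,0,0,0]])

```text
time_s: 20.27
eef_pos: [0.5407, -0.1647, 0.1628]
orientation: [[0.997, -0.073, -0.0], [-0.073, -0.997, -0.0], [-0.0, 0.0, -1.0]]
wrist_force: [1.2, 2.1, -2.6]
width: 0.132
```

Run:
```python
from h import *
s=manip.read_state();print(s['time_s'],s['eef_pos'],s['width'],s['wrist_force'],s['torque'],s['orientation'])
f=grab('scene'); savef(f,'s17.npy')
cv2.imwrite('pics/s17.png',cv2.resize(cv2.cvtColor(f['color'],cv2.COLOR_RGB2BGR)[255:285,375:410],None,fx=20,fy=20,interpolation=cv2.INTER_CUBIC))
f=grab('wrist','w17.png'); savef(f,'w17.npy')
cv2.imwrite('pics/w17c.png',cv2.resize(cv2.cvtColor(f['color'],cv2.COLOR_RGB2BGR)[100:250,250:450],None,fx=4,fy=4,interpolation=cv2.INTER_CUBIC))
```

```text
20.275 [ 0.54068796 -0.16469838  0.16277143] 0.13196863700869596 [ 1.24246606  2.11947311 -2.5839279 ] [ 0.14441574 -0.2166752   0.14463846] [[ 9.97336816e-01 -7.29333428e-02 -6.11792783e-05]
 [-7.29333501e-02 -9.97336809e-01 -1.28335731e-04]
 [-5.16563923e-05  1.32455959e-04 -9.99999990e-01]]
```

View pics/s17.png

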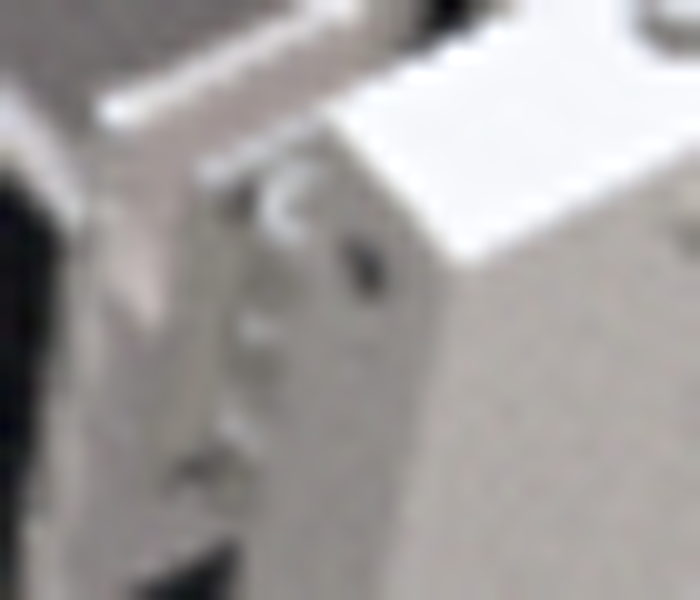

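View pics/w17c.png

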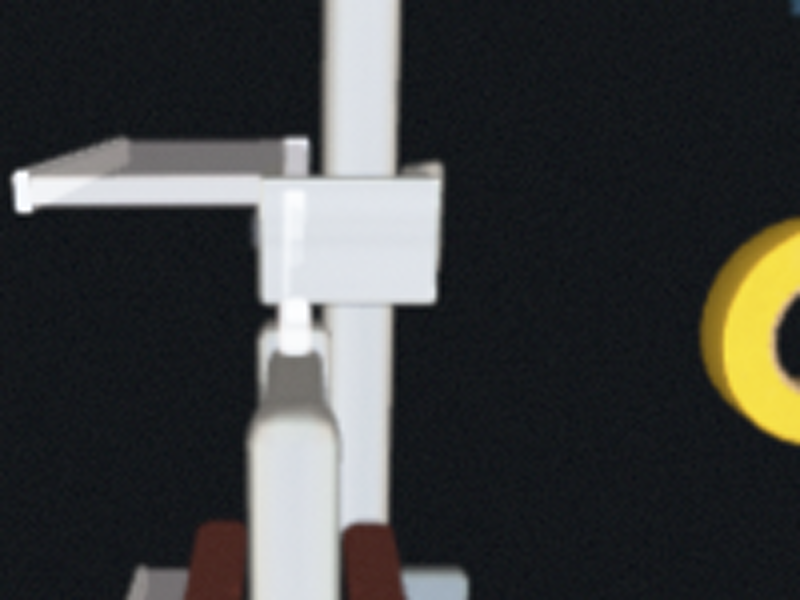

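Call:
arm_command(commands=[[0,0,0.0002,-0.0003,0,0,0],[0,0,0,0,0,0,0],[0,0,0,0,0,0,0],[0,0,0,0,0,0,0],[0,0,0,0,0,0,0],[0,0,0,0,0,0,0]])

```text
time_s: 21.12
eef_pos: [0.5408, -0.1645, 0.1625]
orientation: [[0.997, -0.073, 0.0], [-0.073, -0.997, -0.0], [0.0, 0.0, -1.0]]
wrist_force: [0.8, 0.9, -0.4]
width: 0.135
```

Run:
```python
from h import *
s=manip.read_state();print(s['time_s'],s['eef_pos'],s['width'],s['wrist_force'],s['torque'],abs(s['qd']).max())
f=grab('top'); savef(f,'t18.npy')
a=f['color'][165:210,380:440]
cv2.imwrite('pics/t18_h.png',cv2.cvtColor(cv2.resize(a,None,fx=13,fy=13,interpolation=cv2.INTER_CUBIC),cv2.COLOR_RGB2BGR))
f=grab('scene','s18.png'); savef(f,'s18.npy')
s=manip.read_state();print(s['time_s'],s['eef_pos'],s['wrist_force'])
```

```text
21.125 [ 0.54078475 -0.16454466  0.16249259] 0.1354733705769897 [ 0.80119923  0.93115872 -0.41899831] [-0.0249631  -0.16990361  0.07622721] 0.0025937631184660185
21.225 [ 0.54075735 -0.16453347  0.16248575] [ 0.03576583  0.73099244 -0.10870172]
```

View pics/t18_h.png

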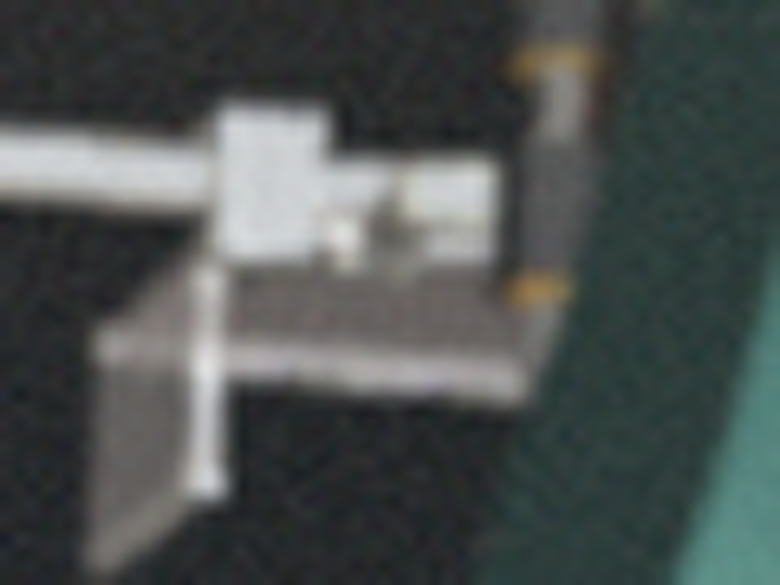

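View pics/s18.png

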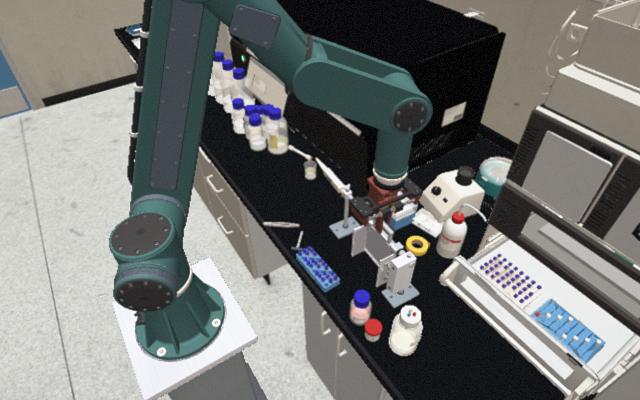

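Run:
```python
from h import *
g=lambda n:cv2.cvtColor(loadf(n+'.npy')['color'],cv2.COLOR_RGB2GRAY).astype(np.float32)
def sh(a,b,x0,x1,y0,y1):
    A=np.ascontiguousarray(a[y0:y1,x0:x1]);M=np.eye(2,3,dtype=np.float32)
    cc,M=cv2.findTransformECC(A,b,np.array([[1,0,x0],[0,1,y0]],np.float32),cv2.MOTION_TRANSLATION,(3,200,1e-6))
    return (M[:,2]-[x0,y0]).round(2),round(cc,3)
t14,t16,t18=map(g,('t14','t16','t18'))
for box in((394,400,188,204),(392,406,170,188),(385,408,180,212),(386,415,186,212)):
    print(box,'14-16',sh(t14,t16,*box),'14-18',sh(t14,t18,*box))
f=loadf('t14.npy'); print('px per mm',(proj(f,[.5,-.1,.145])-proj(f,[.5,-.099,.145])))
w13,w15,w17=map(g,('w13','w15','w17'))
for box in((252,285,132,156),(312,364,138,180)):
    print(box,'13-15',sh(w13,w15,*box),'13-17',sh(w13,w17,*box))
for n in('t14','t16','t18','w13','w15','w17'): print(n,loadf(n+'.npy')['state']['eef_pos'].round(5))
```

```text
(394, 400, 188, 204) 14-16 (array([2.27, 0.  ]), 0.993) 14-18 (array([1.8, 0.1]), 0.992)
(392, 406, 170, 188) 14-16 (array([2.  , 0.13]), 0.998) 14-18 (array([1.61, 0.05]), 0.997)
(385, 408, 180, 212) 14-16 (array([1.92, 0.28]), 0.994) 14-18 (array([1.5 , 0.25]), 0.992)
(386, 415, 186, 212) 14-16 (array([2.02, 0.14]), 0.997) 14-18 (array([1.58, 0.14]), 0.995)
px per mm [0.39869013 0.00514533]
(252, 285, 132, 156) 13-15 (array([-0.01, -0.35]), 0.998) 13-17 (array([-0.15, -0.65]), 0.997)
(312, 364, 138, 180) 13-15 (array([-0.11, -0.39]), 0.998) 13-17 (array([-0.16, -0.49]), 0.997)
t14 [ 0.54096 -0.16098  0.16258]
t16 [ 0.54051 -0.16605  0.16282]
t18 [ 0.54078 -0.16454  0.16249]
w13 [ 0.5415  -0.15525  0.16237]
w15 [ 0.54073 -0.16252  0.1627 ]
w17 [ 0.54066 -0.16471  0.16274]
```

The template match says the guard came back only about 1.1 mm from the stop, so I'll ease it back another 0.4–0.5 mm and recheck.

Call:
arm_command(commands=[[0,0,0.0006,0.0002,0,0,0],[0,0,0,0,0,0,0],[0,0,0,0,0,0,0],[0,0,0,0,0,0,0]])

```text
time_s: 21.72
eef_pos: [0.5407, -0.1637, 0.1626]
orientation: [[0.997, -0.073, -0.0], [-0.073, -0.997, 0.0], [-0.0, -0.0, -1.0]]
wrist_force: [2.1, 1.1, -1.0]
width: 0.136
```

```bash
cat > c.py <<'E'
from h import *
import sys
n=sys.argv[1]
s=manip.read_state();print(s['time_s'],s['eef_pos'].round(5),s['width'],s['wrist_force'].round(2),s['orientation'][:,2].round(4),abs(s['qd']).max())
f=grab('top'); savef(f,n+'.npy')
g=lambda n:cv2.cvtColor(loadf(n+'.npy')['color'],cv2.COLOR_RGB2GRAY).astype(np.float32)
def sh(a,b,x0,x1,y0,y1):
    A=np.ascontiguousarray(a[y0:y1,x0:x1])
    cc,M=cv2.findTransformECC(A,b,np.array([[1,0,x0],[0,1,y0]],np.float32),cv2.MOTION_TRANSLATION,(3,200,1e-6))
    return M[:,2]-[x0,y0]
a,b,c=map(g,('t14','t16',n))
for box in((394,400,188,204),(392,406,170,188),(385,408,180,212),(386,415,186,212)):
    print('mm from t16',(sh(a,b,*box)-sh(a,c,*box))[0]/.4)
E
python3 c.py t19
```

```text
21.725 [ 0.54074 -0.16374  0.16262] 0.13562147703477984 [ 2.06  1.1  -1.02] [-0.e+00  2.e-04 -1.e+00] 0.002291641982594223
mm from t16 2.4018096923828125
mm from t16 2.36572265625
mm from t16 2.215423583984375
mm from t16 2.21771240234375
```

Call:
arm_command(commands=[[0,0,-0.0006,0,0,0,0],[0,0,0,0,0,0,0],[0,0,0,0,0,0,0],[0,0,0,0,0,0,0]])

```text
time_s: 22.28
eef_pos: [0.5407, -0.1638, 0.1627]
orientation: [[0.997, -0.073, -0.0], [-0.073, -0.997, 0.001], [-0.0, -0.001, -1.0]]
wrist_force: [1.6, 4.0, 1.6]
width: 0.136
```

```bash
python3 c.py t20
```

```text
22.275 [ 0.54066 -0.16385  0.16268] 0.13577738860624772 [1.58 4.   1.59] [-1.e-04  9.e-04 -1.e+00] 0.0009868264911208377
mm from t16 2.07855224609375
mm from t16 2.1880340576171875
mm from t16 2.06451416015625
mm from t16 1.945953369140625
```

Call:
arm_command(commands=[[0,0,-0.0009,0,0,0,0],[0,0,0,0,0,0,0],[0,0,0,0,0,0,0],[0,0,0,0,0,0,0],[0,0,0,0,0,0,0]])

```text
time_s: 22.95
eef_pos: [0.5406, -0.1641, 0.1628]
orientation: [[0.997, -0.073, -0.0], [-0.073, -0.997, 0.002], [-0.0, -0.002, -1.0]]
wrist_force: [2.2, 6.7, 2.3]
width: 0.133
```

```bash
python3 c.py t21
```

```text
22.95 [ 0.54064 -0.16407  0.16277] 0.1334153793756753 [2.2  6.69 2.33] [-1.e-04  2.e-03 -1.e+00] 0.001659535715501924
mm from t16 1.855621337890625
mm from t16 1.7540740966796875
mm from t16 1.7705535888671875
mm from t16 1.75689697265625
```

Call:
arm_command(commands=[[0,0,-0.0005,0,0,0,0],[0,0,0,0,0,0,0],[0,0,0,0,0,0,0],[0,0,0,0,0,0,0],[0,0,0,0,0,0,0]])

```text
time_s: 23.62
eef_pos: [0.5406, -0.1644, 0.1628]
orientation: [[0.997, -0.073, -0.0], [-0.073, -0.997, 0.002], [-0.0, -0.002, -1.0]]
wrist_force: [1.2, 7.7, 2.0]
width: 0.136
```

```bash
python3 c.py t22
python3 - <<'E'
from h import *
f=grab('wrist','w22.png'); savef(f,'w22.npy'); s=f['state']; R=np.array(s['orientation']); T=np.array(s['eef_pos'])
cv2.imwrite('pics/w22c.png',cv2.resize(cv2.cvtColor(f['color'],cv2.COLOR_RGB2BGR)[100:250,250:450],None,fx=4,fy=4,interpolation=cv2.INTER_CUBIC))
f=grab('scene','s22.png')
cv2.imwrite('pics/s22c.png',cv2.resize(cv2.cvtColor(f['color'],cv2.COLOR_RGB2BGR)[210:310,350:430],None,fx=6,fy=6,interpolation=cv2.INTER_CUBIC))
E
```

```text
23.625 [ 0.54062 -0.16438  0.16277] 0.1356506223688506 [1.18 7.67 1.99] [-2.0e-04  2.3e-03 -1.0e+00] 0.0015547026869478352
mm from t16 1.3391876220703125
mm from t16 1.431427001953125
mm from t16 1.3181304931640625
mm from t16 1.3654327392578125
```

View pics/w22c.png

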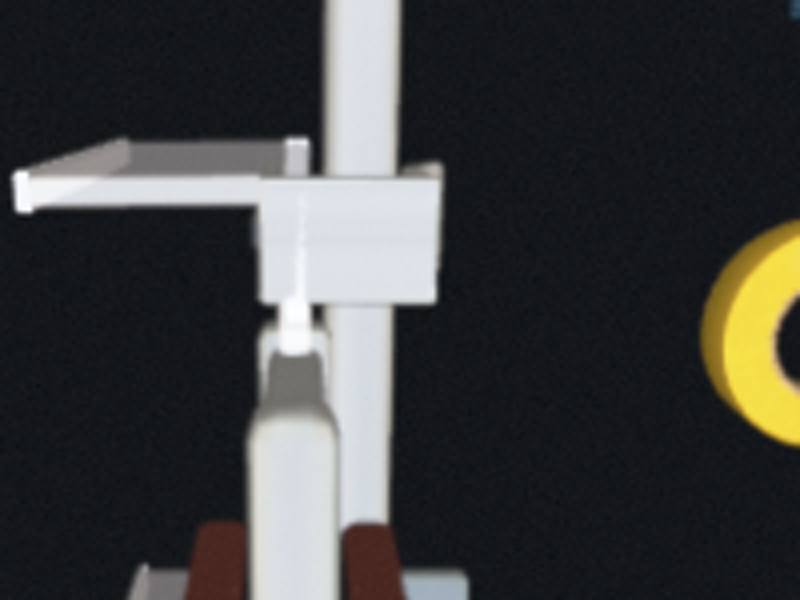

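View pics/s22c.png

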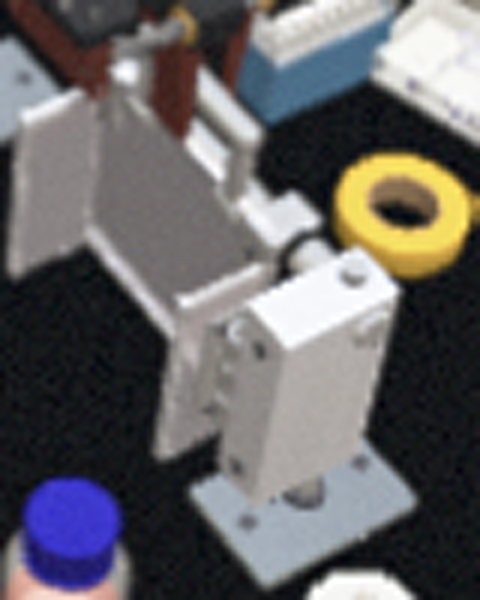

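The wrist view shows the rail under the left hook, with its centre line at crop column 362, so the slot is centred. The scene view shows the knuckle inside the jamb's pair. I'll check that it is steady and hand in.

Run:
```python
from plant import manip
s=manip.read_state();print(s['time_s'],s['eef_pos'].round(5),s['wrist_force'].round(1),abs(s['qd']).max(),s['width'])
print(manip.sign_off())
```

```text
23.775 [ 0.54059 -0.16436  0.16274] [1.4 8.7 1.9] 0.0016993023959580662 0.1372443616960481
the job is handed in; nothing more can be done
None
```

The splash guard is hung on the rail by both hooks and slid against the sprung buffer. Its knuckle sits between the jamb block's two knuckles. I handed in at 23.8 s with the arm still gripping the handle and holding steady.

**Hole alignment**
- **Along the rail:** I found the leaf stop by touch at TCP y of about -0.1661 and backed off to -0.1644, aiming for the 1.5 mm that lines the holes up. Image tracking put the final offset at about 1.4–1.6 mm from the stop. An earlier top-camera estimate disagreed, putting the guard roughly 0.1–0.7 mm too close to the block.
- **Across the rail:** the rail is centred in the hook slot to about 0.5 mm.
- **Not seen directly:** the arm and block hid the view down the pin holes, so alignment rests on the stop and these measurements.

**Holding force:** the wrist reads about 8–9 N along the rail, which is more than the buffer's 4 N. I put the difference down to friction. The guard presses on the rail with about 6 N.

**What went wrong:** the first grasp closed above the handle, because the fingertips were about 35–40 mm higher than the TCP reading and nose length implied. I corrected this from the images. The second grasp held, with less than 0.5 mm of shift seen in the wrist view.

The route kept clear of the pin and the other items on the bench, and they look unmoved in the last scene picture.

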